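Turn the lacquered test panels and set out the rub test

TASK

Set up the bench for the rub test: turn every test panel over on the turning ramp by letting it fall across the ramp's edge, and lay it back flat on the grey mat with its green lacquered face up, none on top of another. Also swap the amber dropper bottle and the white vial that stand on the two coasters, so that each ends standing upright in the middle of the coaster where the other stood; do not tip the glass dropper bottle over, and leave the dish, the can and the can lids alone.

Things in the scene. Friction and masses are not known exactly. Their poses are not given: they have to be found in the camera images.
- panel1_c (a point): A flat aluminium test panel 90 x 55 x 6 mm, 80 g; one face bare silver metal, the other covered with green lacquer. The point is its centre (3 mm from either face). Its x runs along the 90 mm length, y across the 55 mm width, z out of the bare silver face (so z points up at the start and down once the panel is turned over). May be absent.
- panel2_c (a point): A flat aluminium test panel 90 x 55 x 6 mm, 80 g; one face bare silver metal, the other covered with green lacquer. The point is its centre (3 mm from either face). Its x runs along the 90 mm length, y across the 55 mm width, z out of the bare silver face (so z points up at the start and down once the panel is turned over). May be absent.
- panel3_c (a point): A flat aluminium test panel 90 x 55 x 6 mm, 80 g; one face bare silver metal, the other covered with green lacquer. The point is its centre (3 mm from either face). Its x runs along the 90 mm length, y across the 55 mm width, z out of the bare silver face (so z points up at the start and down once the panel is turned over). May be absent.
- panel1: The same panel; origin in the middle of its lacquered face, axes as for its centre point.
- panel2: The same panel; origin in the middle of its lacquered face, axes as for its centre point.
- panel3: The same panel; origin in the middle of its lacquered face, axes as for its centre point.
- ramp_edge (a point): Middle of the lower edge of the turning ramp's aluminium slope, 155 mm above the table, at the top of an upright wall. The ramp is a fixed grey stand 80 mm wide (along y). Its x points level away from the slope, out over the landing pad; towards -x the slope rises at 40 degrees, 54 mm (level), to its top 200 mm above the table.
- ramp: The turning ramp; same axes, origin on the table below the edge. A panel let go level, its length along the ramp's x, its centre 0 to 30 mm beyond the edge (15 mm is best) and its underside 40 to 55 mm above the edge, hits the slope with its rear half, tips nose down and falls over.
- landing (a point): Middle of the top of the ramp's black rubber landing pad: 150 mm (x) by 110 mm (y), 3 mm thick, starting under the ramp's edge; same axes as ramp_edge, 76 mm beyond it. Turned panels come to rest here, centre about 55 to 110 mm beyond the edge, in no exact yaw.
- mat_top (a point): Middle of the top of the fixed grey plastic mat with a white border line, 340 mm (x) by 110 mm (y), 4 mm thick. The panels start on it, bare face up, in a row along x, end to end with their lengths along x; it has room for three in this row, centres 105 mm apart.
- dropper_c (a point): Amber glass dropper bottle with a dark rubber bulb, 31 mm in diameter, 100 mm tall (round body below, narrowing above 55 mm, the bulb about 15 mm wide on top); the point is on its axis half-way up, 50 mm above its foot; z points up along it. It starts on the blue coaster.
- dropper: The dropper bottle; origin at the middle of its foot.
- vial_c (a point): White plastic snap-cap vial, 33 mm in diameter, 64 mm tall; the point is on its axis half-way up, 32 mm above its foot; z points up along it. It starts on the orange coaster.
- vial: The vial; origin at the middle of its foot.
- coaster_blue_top (a point): Middle of the top of the fixed blue coaster, a disc 72 mm in diameter and 4 mm thick.
- coaster_orange_top (a point): Middle of the top of the fixed orange coaster, a disc 72 mm in diameter and 4 mm thick.
- ph_electrode: A glass cup about 50 mm in diameter with an upright electrode in it, fixed to the table between the two coasters; origin under its centre. About 65 mm of bare table lie between it and the coaster nearer the robot: room to set a bottle down meanwhile.
- petri: Glass petri dish 70 mm in diameter, 14 mm high, a bystander; origin under its centre.
- can: Empty tin can 104 mm in diameter, 121 mm high, a bystander; origin under its centre.
- lid_a: Tinplate can lid 108 mm in diameter, a bystander (the lower of a pair); origin under its centre.
- lid_b: Tinplate can lid 108 mm in diameter, lying on the other one, a bystander; origin under its centre.
Not all that is in view belongs to the job. What is shaped like the vial but pink or yellow is not meant.

How it is judged:
By the outcome, as a careful person would: the job done as asked, in the order asked, and still so for the second after the job is handed in, with the robot touching nothing.
Of panel1, panel2, panel3 only 2 to 3 are there at a start; the rules pass over those that are not, and their reading is None.
At some moment in a run one of panel1, panel2, panel3 may be knocked a few centimetres aside while the robot is not near it.
It also fails if it takes over 210 s, if anything falls off the work surface, if the arm or the gripper's body presses on something with over 40 N, if the wrist force passes 120 N, or if a joint passes its speed limit or range.

ROBOT

A 6-joint arm with a two-finger parallel gripper is mounted at the origin on the work surface; the furniture and walls round the work are solid. World frame = base frame: x ahead of the robot, y to its left, z up, the work surface at z = 0. Lengths are in mm, angles in rad, forces in N, time in s.
With the tool pointing down it reaches from about 275 to 750 mm from the base axis. Payload 10.2 kg.
Tool frame: the origin (TCP) lies on the front face of the gripper's body, between the roots of the fingers; the fingertips stand 73 mm ahead of it and the grasp point (between the pads) lies ctrl.grip_depth ahead of it (ctrl.grip_depth is the distance from the TCP to the grasp point, in mm); z points along the fingers, y is the direction in which the jaws open and shut (so a half turn about z gives the same grasp; the last joint's range is limited). The gripper opens to 85 mm and grips with 20 to 120 N. Pads are 22 mm wide; open, the fingers measure 114 mm over their backs; the gripper's body (76 mm by 85 mm) begins 54 mm behind the grasp point. The pads swing forward as they close: fully open they stand 13 mm farther back than shut.
Start: joints at [-1.352, 0.313, 1.498, -0, 1.331, -0.223], TCP at [224.462, -474.604, 303.894] pointing down, gripper open.
Joint ranges: [-2.94, 2.94], [-0.97, 2.17], [0.19, 2.56], [-1.23, 4.37], [0.02, 3.11], [-2.88, 2.88]. Speed limits (rad/s): [2.39, 2.39, 3.01, 3.14, 3.14, 3.14].

INTERFACE

Orientations are given as a unit quaternion [w, x, y, z].
In Python, from rig import readout, capture, ctrl, nets gives the robot as it stands. The module is installed in compiled form; this text tells all that it offers.
- The arm moves only by the tool apply_moves, never from a script. Its argument "targets" is a list of rows, each a list of 4 numbers: the shift along the tool's x, y, z in cm, then the turn about the tool's z in degrees. A call has 1 to 8 rows; each row shifts and turns the commanded pose from where the row before left it, along the tool's axes as they then stand; what a row does not reach is not made up. A row lasts 1/10 s, in which the tool goes at most 50 mm and 8.59 degrees, less where a joint would pass 70% of its speed; a pose out of reach is approached as far as the arm can. A call with a gripper value outside its range is refused whole. "grip" is the finger opening in cm, from 0 to 8.54, set as the call begins (left out, the last holds). The fingers move at their own pace and stop on an object; "force" is the grip in N (left out, the last holds). Time passes only in rows, so rows that do not move let the fingers close. It gives the time, the measured TCP pose, the force and the opening at its end, in the units of the state.
- readout.sense(): the state, without advancing time (a new reading comes with each control period).
- capture(name): name is "side" or "top" or "wrist"; returns a dict with "img" (420x560x3 uint8, red, green, blue), "fov_y" (degrees; the focal length in pixels is half the picture's height over the tangent of half this angle, whatever the lens; pixels are square), "cx", "cy" (the principal point, pixels), "eye" and "rotation" of the camera in the world. Camera axes: x right, y down, z forward; pixel columns grow to the right and rows downward; lengths in mm; the calibration is good to about 2 mm. A picture is of the moment at which its call begins. There is no depth.
- ctrl.finish_job(): hands the job in, once; it reports no verdict.
Trained networks look in the newest picture that a camera, given by its name, has taken for a name from the list of things; names that differ only in an ending like _2 or _b are one class to them, and where a whole thing is asked for, a point or a joint stands for the part that bears it (a point fixed in the world has none). Each returns a list of dicts, best first, with "score" (0 to 1); they miss things now and then, are a little off and sometimes report something else, mostly with a low value. They report only what shows in the picture. A call takes as long as a camera call. They do not tell look-alikes from the thing itself.
- nets.boxes_of(camera, target): "location" ([column, row] as shares, 0 to 1, of the picture: columns of its width, rows of its height, amid what is visible of it).
The state is a dict: "time_s": time; "joints": joint angles; "dq": joint speeds; "tau": joint torques, N m; "eef_pos": TCP position; "ee_rot": TCP orientation; "force": force on the tool from outside, world axes, zero at the start; "wrist_torque": the same for the moment, N m; "grip_width": opening from 0.0 (shut) to 1.0 (fully open).
Only numpy, scipy, OpenCV 4.12 (cv2) and the standard library are available. Lean on these libraries where they do the work, as an engineer would, in place of code of your own. Each camera call takes 0.05 s, during which the arm holds its last target.

## Working session

There is one attempt and no reset: what is moved stays moved. The work goes in short steps, Python scripts to look and compute and a tool call to move; the robot and the scene stay as the last step left them, time stands still between calls to the robot, and variables do not carry over. Pictures are saved under pics/ and viewed, and the job is handed in when it is done.

Besides the shell and the picture viewer there is one more tool, called by a JSON object that holds its "fn" and its "kwargs", one argument or row to a line. apply_moves: Moves the arm, as the interface text tells. Its arguments: {"type":"object","properties":{"targets":{"type":"array"},"grip":{"type":"number"},"force":{"type":"number"}},"required":["targets"]}

```bash
mkdir -p pics; python3 - <<'E'
from rig import readout, capture, ctrl, nets
import cv2
print(readout.sense()); print(ctrl.grip_depth)
for n in ("side","top","wrist"):
    c=capture(n); cv2.imwrite(f"pics/{n}0.png",c["img"][:,:,::-1]); print(n,c["fov_y"],c["cx"],c["cy"],c["eye"],c["rotation"])
E
```

```text
{'time_s': 0.0, 'joints': array([-1.35242254e+00,  3.13435766e-01,  1.49844296e+00,  2.13073632e-06,
        1.33101917e+00, -2.23377677e-01]), 'dq': array([-0.00171897, -0.00173493, -0.00016081,  0.00156603,  0.00069905,
       -0.00187378]), 'tau': array([ 6.07443098e-05, -4.12264431e+01, -2.59750628e+01, -1.01213657e-04,
        4.04997583e-03,  3.79651340e-05]), 'eef_pos': array([ 224.41157343, -474.43017659,  303.34009336]), 'ee_rot': array([-6.52614255e-04,  9.75705812e-01,  2.19083872e-01,  2.66753400e-06]), 'force': array([-0.42003069, -0.40695623,  0.32378778]), 'wrist_torque': array([0.01223637, 0.02062436, 0.00389565]), 'grip_width': 0.9977988331957698}
53.900000000000006
side 53.87813851629142 276.96071424876726 211.99556367233117 [207.20138658 585.4606439  587.4505859 ] [ 0.10033382 -0.15649633  0.85207967 -0.4892875 ]
top 45.41933060133117 278.0161911713823 204.74873433938853 [ 326.90268286 -161.18645134 1584.05049128] [ 0.05239129 -0.70018165  0.71042352 -0.0479503 ]
wrist 64.85474231034544 279.76269393009477 202.99983107003052 [ 289.24069256 -443.78844761  373.38907143] [ 0.11924812  0.83641735 -0.52951274 -0.07617191]
```

View pics/side0.png

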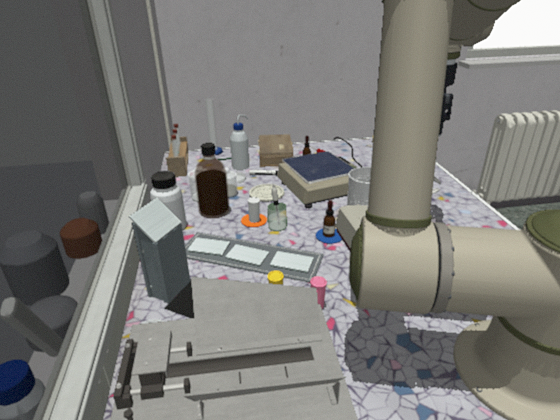

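View pics/top0.png

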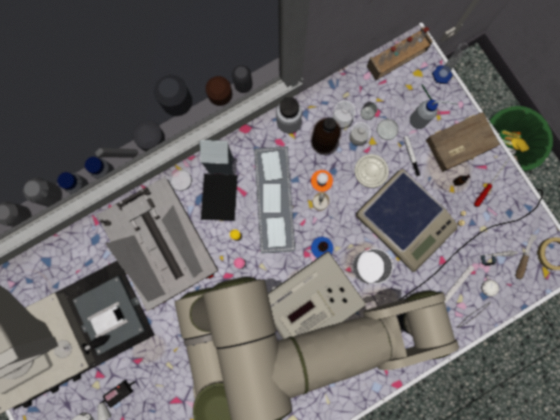

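View pics/wrist0.png

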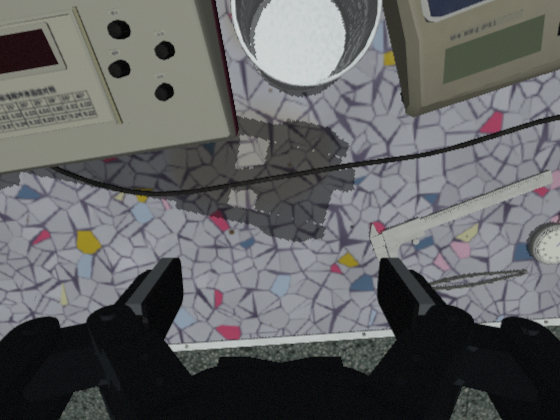

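```bash
cat > h.py <<'E'
from rig import readout, capture, ctrl, nets
import cv2, numpy as np
from scipy.spatial.transform import Rotation as R
def rot(q): return R.from_quat([q[1],q[2],q[3],q[0]]).as_matrix()
def cam(n,save=None):
    c=capture(n)
    if save: cv2.imwrite(f"pics/{save}.png",c["img"][:,:,::-1])
    c["R"]=rot(c["rotation"]) if np.size(c["rotation"])==4 else np.array(c["rotation"])
    c["f"]=210/np.tan(np.radians(c["fov_y"])/2); c["eye"]=np.array(c["eye"]); return c
def proj(c,p):
    v=c["R"].T@(np.array(p,float)-c["eye"]); return np.array([c["cx"]+c["f"]*v[0]/v[2],c["cy"]+c["f"]*v[1]/v[2]])
def back(c,uv,z):
    d=c["R"]@np.array([(uv[0]-c["cx"])/c["f"],(uv[1]-c["cy"])/c["f"],1]); s=(z-c["eye"][2])/d[2]; return c["eye"]+s*d
def two(c1,u1,c2,u2):
    A=[];b=[]
    ds=[]
    for c,u in((c1,u1),(c2,u2)):
        d=c["R"]@np.array([(u[0]-c["cx"])/c["f"],(u[1]-c["cy"])/c["f"],1]); d/=np.linalg.norm(d)
        P=np.eye(3)-np.outer(d,d); A.append(P); b.append(P@c["eye"])
    A=np.vstack(A);b=np.hstack(b); x,*_=np.linalg.lstsq(A,b,rcond=None); return x,np.linalg.norm(A@x-b)
def crop(c,name,x0,y0,x1,y1,s=4):
    cv2.imwrite(f"pics/{name}.png",cv2.resize(c["img"][y0:y1,x0:x1,::-1],None,fx=s,fy=s,interpolation=cv2.INTER_CUBIC))
def st():
    s=readout.sense(); M=rot(s["ee_rot"]); return s,M
E
python3 - <<'E'
from h import *
T=cam("top"); S=cam("side")
print(proj(T,[0,0,0]),proj(S,[0,0,0]))
hts={"panel1":10,"ramp_edge":155,"landing":3,"mat_top":4,"dropper_c":54,"vial_c":36,"coaster_blue_top":4,"coaster_orange_top":4,"ph_electrode":30,"petri":7,"can":60,"ramp":100,"lid_a":2}
for k,z in hts.items():
    for n,c in(("top",T),("side",S)):
        for b in nets.boxes_of(n,k)[:4]:
            u=np.array(b["location"])*[560,420]; print(k,n,round(b["score"],2),u.round(),back(c,u,z).round())
crop(T,"tc1",190,60,340,270,3)
crop(S,"sc1",120,140,380,340,3)
E
```

```text
[230.21881471 386.03972744] [524.18896666 370.13998124]
panel1 top 0.91 [275. 230.] [ 472. -141.   10.]
panel1 top 0.77 [273. 166.] [ 679. -138.   10.]
panel1 top 0.71 [271. 196.] [ 581. -132.   10.]
panel1 side 0.91 [292. 262.] [ 464. -136.   10.]
panel1 side 0.85 [207. 246.] [ 681. -126.   10.]
panel1 side 0.81 [244. 254.] [ 583. -128.   10.]
ramp_edge top 0.8 [218. 184.] [595.  21. 155.]
ramp_edge side 0.87 [163. 258.] [617. 112. 155.]
ramp_edge side 0.23 [292. 261.] [400.  41. 155.]
landing top 0.8 [215. 183.] [626.  47.   3.]
landing side 0.72 [162. 257.] [767. -59.   3.]
mat_top top 0.57 [278. 230.] [ 472. -153.    4.]
mat_top side 0.9 [265. 258.] [ 531. -136.    4.]
dropper_c top 0.58 [325. 244.] [ 422. -295.   54.]
dropper_c side 0.55 [326. 223.] [ 419. -261.   54.]
dropper_c side 0.4 [254. 209.] [ 615. -265.   54.]
vial_c top 0.53 [321. 177.] [ 635. -291.   36.]
vial_c top 0.5 [235. 232.] [466. -17.  36.]
vial_c top 0.46 [371. 170.] [ 654. -448.   36.]
vial_c side 0.76 [251. 209.] [ 636. -289.   36.]
vial_c side 0.64 [273. 279.] [472. -37.  36.]
vial_c side 0.52 [321. 286.] 
[... 211 characters left out ...]
p side 0.53 [255. 222.] [ 622. -281.    4.]
ph_electrode top 0.31 [319. 247.] [ 416. -278.   30.]
ph_electrode side 0.67 [326. 237.] [ 413. -235.   30.]
ph_electrode side 0.19 [253. 222.] [ 608. -239.   30.]
petri top 0.6 [177. 179.] [641. 169.   7.]
can top 0.68 [374. 266.] [ 354. -439.   60.]
can top 0.27 [323. 187.] [ 598. -293.   60.]
can top 0.2 [370. 169.] [ 652. -441.   60.]
can side 0.72 [358. 188.] [ 383. -460.   60.]
can side 0.61 [288. 261.] [452. -74.  60.]
ramp top 0.6 [219. 183.] [607.  24. 100.]
ramp side 0.7 [166. 253.] [674.  35. 100.]
lid_a top 0.93 [371. 168.] [ 667. -453.    2.]
lid_a top 0.67 [280. 204.] [ 555. -158.    2.]
lid_a side 0.18 [248. 254.] [ 579. -139.    2.]
```

View pics/tc1.png

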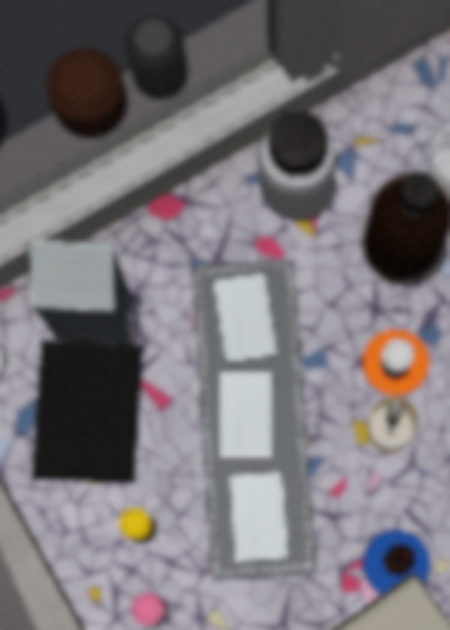

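View pics/sc1.png

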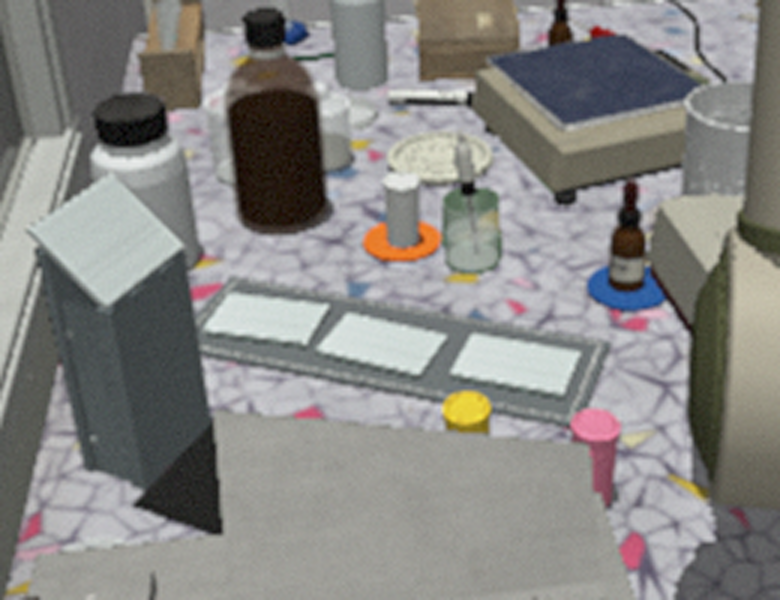

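```bash
python3 - <<'E'
from h import *
T=cam("top"); s,M=st(); W=cam("wrist")
print("cam in tool",M.T@(W["eye"]-s["eef_pos"]),"axes\n",(M.T@W["R"]).round(3))
f=lambda x,y,z: back(T,(190+x/3-.33,60+y/3-.33),z).round(1)
print("pad",[f(*p,3) for p in((41,341),(140,345),(135,481),(33,477),(88,410))])
print("slope top",[f(*p,200) for p in((32,238),(115,242))],"edge",[f(*p,155) for p in((30,307),(116,311))])
print("panels",[f(*p,10) for p in((244,317),(246,414),(258,516))])
print("mat",[f(*p,4) for p in((194,265),(292,260),(315,568),(215,577))])
print("coasters",f(396,362,4),f(396,562,4), "vialtop",f(397,355,68),"drop top",f(400,557,104))
E
```

```text
cam in tool [ 71.71956111  -0.10118663 -69.9753557 ] axes
 [[ 0.   -0.96 -0.28]
 [ 1.    0.   -0.  ]
 [ 0.   -0.28  0.96]]
pad [array([658.7,  85.8,   3. ]), array([652.7, -20.3,   3. ]), array([506.2, -14.7,   3. ]), array([512.1,  93.3,   3. ]), array([583. ,  35.2,   3. ])]
slope top [array([717. ,  64.3, 200. ]), array([711.8, -14.4, 200. ])] edge [array([660.6,  73. , 155. ]), array([655.3, -10.6, 155. ])]
panels [array([ 680. , -132.2,   10. ]), array([ 575., -133.,   10.]), array([ 466.6, -144.3,   10. ])]
mat [array([739.4, -78.8,   4. ]), array([ 743.3, -184.6,    4. ]), array([ 411.7, -203.2,    4. ]), array([403.8, -98.4,   4. ])]
coasters [ 629.7 -293.7    4. ] [ 416.8 -288.1    4. ] vialtop [ 624.7 -289.5   68. ] drop top [ 415.9 -284.1  104. ]
```

{"fn": "apply_moves", "kwargs": {
  "targets": [
    [3.75,-1.77,-0.2,0],
    [3.75,-1.77,-0.2,0],
    [3.75,-1.77,-0.2,0],
    [3.75,-1.77,-0.2,0],
    [3.75,-1.77,-0.2,0],
    [3.75,-1.77,-0.2,0]
  ],
  "grip": 8.5
}}

```text
time_s: 2.25
eef_pos: [383.3, -280.9, 316.1]
ee_rot: [0.0, 0.976, 0.219, 0.0]
force: [-0.3, -0.9, -0.5]
grip_width: 0.995
```

{"fn": "apply_moves", "kwargs": {
  "targets": [
    [3.75,-1.77,-0.2,0],
    [3.75,-1.77,-0.2,0],
    [3.75,-1.77,-0.2,0],
    [3.75,-1.77,-0.2,0],
    [3.75,-1.77,-0.2,0],
    [3.75,-1.77,-0.2,0]
  ]
}}

```text
time_s: 2.85
eef_pos: [541.3, -88.6, 328.1]
ee_rot: [0.0, 0.976, 0.219, 0.0]
force: [0.1, -1.2, 0.3]
grip_width: 0.998
```

{"fn": "apply_moves", "kwargs": {
  "targets": [
    [0,0,0,-8.5],
    [0,0,0,-8.5],
    [0,0,0,-8.5],
    [0,0,0,-8.5],
    [0,0,0,-8.5],
    [0,0,0,-8.5],
    [0,0,0,-8.5],
    [0,0,0,-8.5]
  ]
}}

```text
time_s: 3.65
eef_pos: [540.4, -90.2, 327.9]
ee_rot: [-0.0, 0.684, 0.729, 0.0]
force: [-0.0, 0.3, -0.4]
grip_width: 0.996
```

{"fn": "apply_moves", "kwargs": {
  "targets": [
    [0,0,0,-8.5],
    [0,0,0,-8.5],
    [0,0,0,-8.5],
    [0,0,0,-8.5],
    [0,0,0,-8.5],
    [0,0,0,-8.5],
    [0,0,0,-8.5],
    [0,0,0,-8.5]
  ]
}}

```text
time_s: 4.45
eef_pos: [540.4, -90.2, 327.9]
ee_rot: [-0.0, 0.159, 0.987, 0.0]
force: [-0.6, -0.6, -0.9]
grip_width: 0.995
```

{"fn": "apply_moves", "kwargs": {
  "targets": [
    [0,0,0,-8.1],
    [0,0,0,-8.0],
    [0,0,0,0]
  ]
}}

```text
time_s: 4.75
eef_pos: [540.4, -90.2, 327.9]
ee_rot: [-0.0, 0.022, 1.0, -0.0]
force: [0.3, -0.6, -0.2]
grip_width: 0.998
```

```bash
python3 - <<'E'
from h import *
W=cam("wrist","w1")
for k,z in {"panel1":10,"landing":3,"ramp_edge":155,"mat_top":4,"dropper_c":54,"vial_c":36,"ph_electrode":30}.items():
    for b in nets.boxes_of("wrist",k)[:4]:
        u=np.array(b["location"])*[560,420]; print(k,round(b["score"],2),u.round(),back(W,u,z).round())
E
```

```text
panel1 0.95 [230. 106.] [ 467. -143.   10.]
panel1 0.94 [249. 276.] [ 680. -136.   10.]
panel1 0.18 [382. 219.] [609.  33.  10.]
landing 0.8 [381. 218.] [610.  35.   3.]
ramp_edge 0.74 [ 35. 244.] [ 565. -286.  155.]
ramp_edge 0.64 [380. 218.] [556. -13. 155.]
mat_top 0.86 [231. 165.] [ 534. -149.    4.]
dropper_c 0.89 [74. 61.] [ 419. -283.   54.]
vial_c 0.85 [111. 254.] [ 629. -295.   36.]
vial_c 0.71 [345.  92.] [458. -18.  36.]
vial_c 0.66 [328.  12.] [383. -35.  36.]
vial_c 0.3 [ 19. 276.] [ 653. -412.   36.]
ph_electrode 0.43 [482. 239.] [632. 148.  30.]
ph_electrode 0.36 [252. 276.] [ 669. -130.   30.]
```

View pics/w1.png

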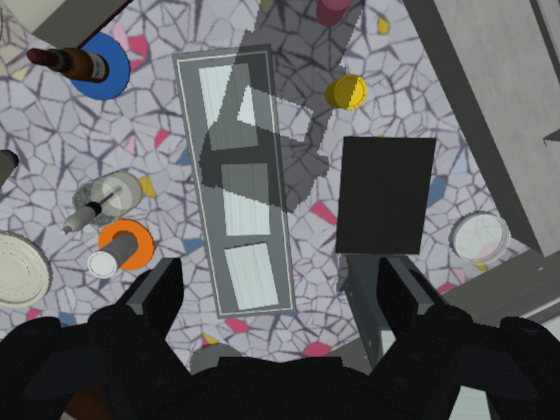

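```bash
python3 - <<'E'
from h import *
W=cam("wrist")
crop(W,"w1c",170,40,300,190,5);crop(W,"w1d",170,170,300,320,5)
for n,pts,z in(("pad",((343,137),(435,138),(418,253),(337,253)),3),("mat",((174,54),(270,44),(296,312),(217,318)),4)):
    P=np.array([back(W,p,z)[:2] for p in pts]);print(n,P.round(1).tolist(),P.mean(0).round(1))
E
```

```text
pad [[507.3, -14.0], [513.4, 94.1], [660.5, 84.5], [655.7, -20.7]] [584.2  36. ]
mat [[408.9, -200.0], [403.8, -94.3], [740.9, -76.9], [745.4, -186.1]] [ 574.7 -139.3]
```

View pics/w1c.png

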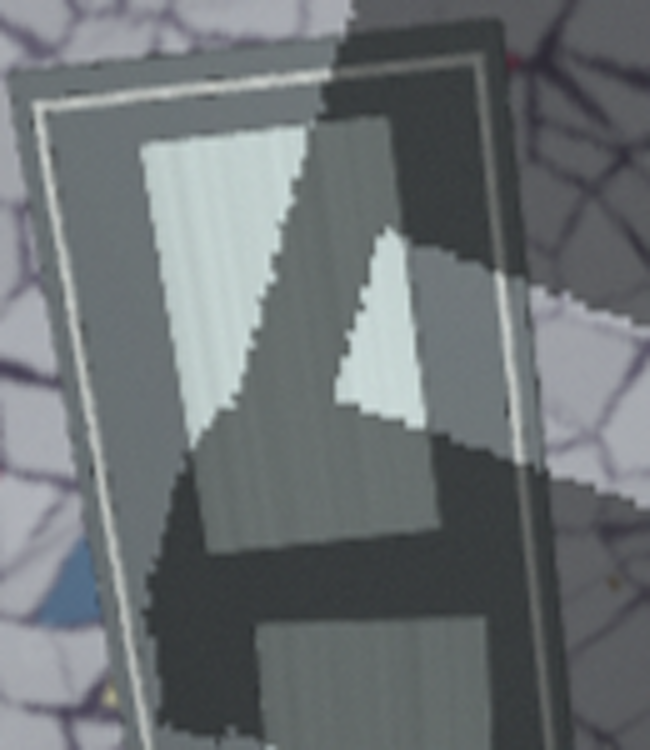

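View pics/w1d.png

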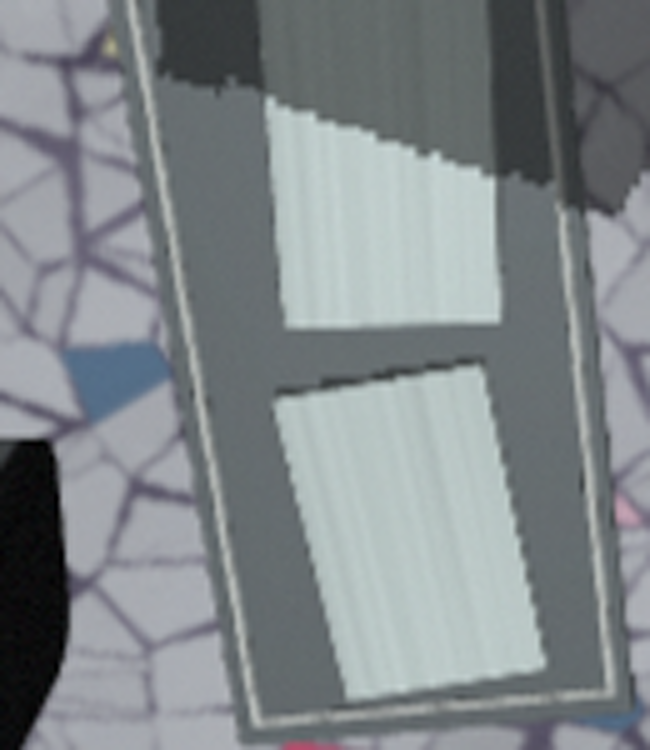

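```bash
cat >> h.py <<'E'
def rect(c,pts,z=10):
    P=np.array([back(c,p,z)[:2] for p in pts],np.float32)
    (cx,cy),(w,h),_=cv2.minAreaRect(P)
    d=(P[3]+P[2]-P[0]-P[1]); 
    sides=[np.linalg.norm(P[i]-P[(i+1)%4]).round(1) for i in range(4)]
    return P.mean(0).round(1), np.degrees(np.arctan2(d[1],d[0])).round(1), sides
E
python3 - <<'E'
from h import *
W=cam("wrist")
a=lambda p:(170+p[0]/5-.4,40+p[1]/5-.4); b=lambda p:(170+p[0]/5-.4,170+p[1]/5-.4)
for pts in ([a((143,143)),a((388,118)),a((440,525)),a((207,553))],[a((257,622)),a((487,616)),b((500,322)),b((285,328))],[b((275,400)),b((484,364)),b((545,668)),b((347,700))]):
    print(rect(W,pts))
E
```

```text
(array([ 468.4, -144.3], dtype=float32), np.float32(3.3), [np.float32(53.9), np.float32(88.3), np.float32(54.9), np.float32(89.6)])
(array([ 577. , -132.7], dtype=float32), np.float32(-1.1), [np.float32(54.4), np.float32(90.0), np.float32(54.1), np.float32(90.2)])
(array([ 681.6, -132.4], dtype=float32), np.float32(7.3), [np.float32(54.3), np.float32(89.2), np.float32(54.3), np.float32(89.1)])
```

```bash
cat >> h.py <<'E'
def yawnow(M): return np.degrees(np.arctan2(M[1,0],M[0,0]))%360
def go(x,y,z,yaw=None):
    s,M=st(); p=s["eef_pos"]; d=M.T@(np.array([x,y,z])-p)/10
    t=0 if yaw is None else -((yaw-yawnow(M)+180)%360-180)
    print("p",p.round(1),"yaw",yawnow(M).round(1),"grip",round(s["grip_width"]*85.4,1),"-> dxyz cm",d.round(2),"turn",round(t,1))
E
python3 -c "
from h import *
go(468.4,-144.3,75,183.3)"
```

```text
p [540.4 -90.2 327.9] yaw 177.4 grip 85.2 -> dxyz cm [ 6.95 -5.73 25.29] turn -5.9
```

{"fn": "apply_moves", "kwargs": {
  "targets": [
    [2.32,-1.91,0,0],
    [2.32,-1.91,0,0],
    [2.31,-1.91,0,0],
    [0,0,3,-5.9],
    [0,0,4,0],
    [0,0,4,0],
    [0,0,4,0],
    [0,0,4,0]
  ]
}}

```text
time_s: 6.05
eef_pos: [468.3, -144.3, 136.6]
ee_rot: [0.0, -0.029, 1.0, -0.0]
force: [0.9, 0.1, -1.0]
grip_width: 0.995
```

{"fn": "apply_moves", "kwargs": {
  "targets": [
    [0,0,2,0],
    [0,0,1.5,0],
    [0,0,1,0],
    [0,0,0,0],
    [0,0,0,0]
  ]
}}

```text
time_s: 6.55
eef_pos: [468.7, -144.4, 93.5]
ee_rot: [0.0, -0.029, 1.0, -0.0]
force: [0.4, 0.1, 0.5]
grip_width: 0.994
```

```bash
python3 - <<'E'
from h import *
go(468.4,-144.3,75,183.3)
W=cam("wrist","w2")
E
```

```text
p [ 468.7 -144.4   93.5] yaw 183.3 grip 84.9 -> dxyz cm [0.03 0.02 1.85] turn 0.0
```

View pics/w2.png

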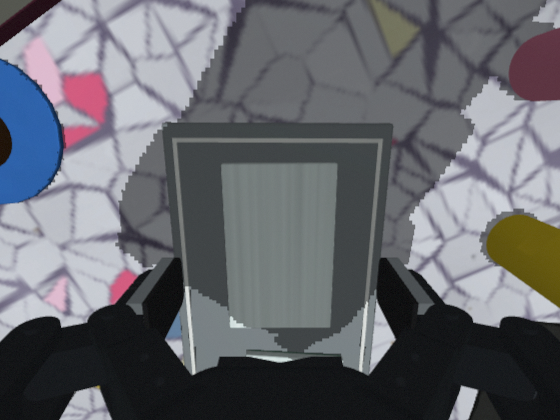

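{"fn": "apply_moves", "kwargs": {
  "targets": [
    [0,0,1.0,0],
    [0,0,0.85,0],
    [0,0,0,0]
  ]
}}

```text
time_s: 6.9
eef_pos: [467.9, -144.0, 73.2]
ee_rot: [-0.001, -0.029, 1.0, 0.001]
force: [0.1, 0.0, -0.0]
grip_width: 0.998
```

{"fn": "apply_moves", "kwargs": {
  "targets": [
    [0,0,0,0],
    [0,0,0,0],
    [0,0,0,0],
    [0,0,0,0],
    [0,0,0,0],
    [0,0,0,0],
    [0,0,0,0],
    [0,0,0,0]
  ],
  "grip": 5.0,
  "force": 40
}}

```text
time_s: 7.7
eef_pos: [468.6, -144.4, 75.0]
ee_rot: [0.0, -0.029, 1.0, -0.0]
force: [-0.6, 1.3, 5.3]
grip_width: 0.619
```

{"fn": "apply_moves", "kwargs": {
  "targets": [
    [0,0,-0.5,0],
    [0,0,-1.5,0],
    [0,0,-3,0],
    [0,0,-3,0],
    [0,0,0,0],
    [0,0,0,0]
  ]
}}

```text
time_s: 8.3
eef_pos: [468.4, -144.3, 154.6]
ee_rot: [0.0, -0.029, 1.0, -0.0]
force: [-0.8, 0.2, -0.9]
grip_width: 0.617
```

```bash
python3 - <<'E'
from h import *
W=cam("wrist","w3")
S=cam("side"); crop(S,"s3",200,180,380,340,4)
E
```

```text
(no output)
```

View pics/w3.png

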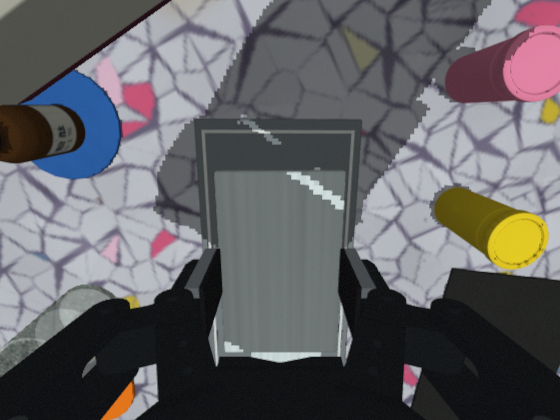

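View pics/s3.png

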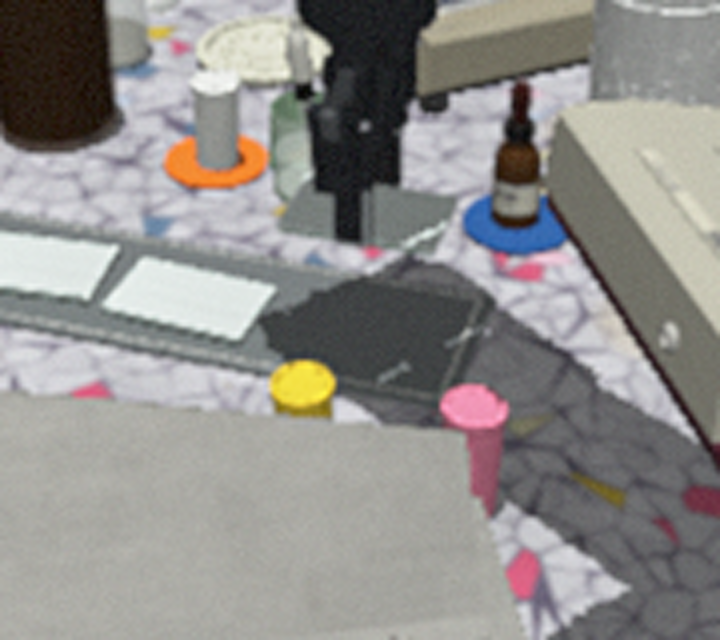

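{"fn": "apply_moves", "kwargs": {
  "targets": [
    [0,0,-3,0],
    [0,0,-4,0],
    [0,0,-4,0],
    [0,0,-4,0],
    [0,0,-2.5,0],
    [0,0,0,0]
  ]
}}

```text
time_s: 9.0
eef_pos: [469.0, -144.6, 331.6]
ee_rot: [0.002, -0.029, 1.0, -0.001]
force: [1.1, 0.4, -2.2]
grip_width: 0.624
```

```bash
python3 -c "
from h import *
go(644.2,32.8,273,177.1)"
```

```text
p [ 469.  -144.6  331.6] yaw 183.3 grip 53.3 -> dxyz cm [-18.49  16.72   5.88] turn 6.2
```

{"fn": "apply_moves", "kwargs": {
  "targets": [
    [-1.5,1.35,0,0],
    [-3,2.7,0,0],
    [-3,2.7,0,0],
    [-3,2.75,0,0],
    [-3,2.75,0,0],
    [-3,2.7,0,0],
    [-2,1.8,0,3.1],
    [0,0,0,3.1]
  ]
}}

```text
time_s: 9.8
eef_pos: [644.7, 36.2, 325.5]
ee_rot: [-0.002, 0.025, 1.0, 0.001]
force: [0.3, -0.8, -1.3]
grip_width: 0.624
```

```bash
python3 -c "
from h import *
go(644.2,32.8,273,177.1)"
```

```text
p [644.7  36.2 325.5] yaw 177.2 grip 53.3 -> dxyz cm [ 0.01 -0.34  5.25] turn 0.1
```

{"fn": "apply_moves", "kwargs": {
  "targets": [
    [0,0,1,0],
    [0,0,1.5,0],
    [0,0,1.5,0],
    [0,0,0.8,0],
    [0,0,0,0],
    [0,0,0,0],
    [0,0,0,0]
  ]
}}

```text
time_s: 10.5
eef_pos: [643.6, 33.5, 282.0]
ee_rot: [0.001, 0.025, 1.0, -0.0]
force: [-0.1, 0.2, -0.7]
grip_width: 0.624
```

```bash
python3 - <<'E'
from h import *
go(644.2,32.8,273,177.1)
W=cam("wrist","w4")
S=cam("side","s4")
E
```

```text
p [643.6  33.5 282. ] yaw 177.1 grip 53.3 -> dxyz cm [-0.07 -0.06  0.9 ] turn 0.0
```

View pics/w4.png

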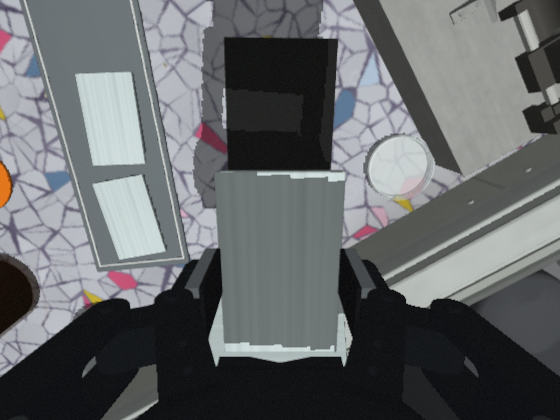

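View pics/s4.png

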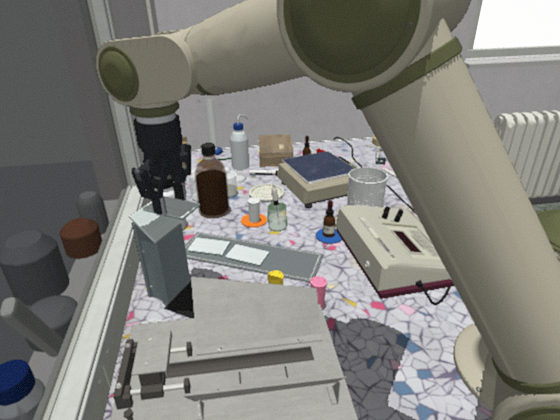

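{"fn": "apply_moves", "kwargs": {
  "targets": [
    [-0.05,-0.05,0.5,0],
    [0,0,0.4,0],
    [0,0,0,0],
    [0,0,0,0],
    [0,0,0,0],
    [0,0,0,0]
  ]
}}

```text
time_s: 11.2
eef_pos: [644.0, 33.1, 272.6]
ee_rot: [0.0, 0.025, 1.0, -0.0]
force: [0.2, 0.1, -1.2]
grip_width: 0.621
```

{"fn": "apply_moves", "kwargs": {
  "targets": [
    [0,0,0,0],
    [0,0,0,0],
    [0,0,0,0],
    [0,0,0,0],
    [0,0,0,0],
    [0,0,0,0],
    [0,0,0,0],
    [0,0,0,0]
  ],
  "grip": 8.5
}}

```text
time_s: 12.0
eef_pos: [643.9, 33.1, 272.4]
ee_rot: [-0.0, 0.025, 1.0, 0.0]
force: [0.4, -0.4, 0.8]
grip_width: 0.993
```

{"fn": "apply_moves", "kwargs": {
  "targets": [
    [0,0,0,0],
    [0,0,0,0],
    [0,0,-1,0],
    [0,0,-4,0],
    [0,0,-2,0]
  ]
}}

```text
time_s: 12.5
eef_pos: [644.1, 33.1, 346.3]
ee_rot: [0.002, 0.025, 1.0, -0.0]
force: [-0.0, 0.5, 0.3]
grip_width: 0.995
```

```bash
python3 - <<'E'
from h import *
go(644.2,32.8,273,177.1)
W=cam("wrist","w5")
for b in nets.boxes_of("wrist","panel1"): print(b["score"],np.array(b["location"])*[560,420],back(W,np.array(b["location"])*[560,420],9))
E
```

```text
p [644.1  33.1 346.3] yaw 177.1 grip 85.0 -> dxyz cm [ 0.02 -0.03  7.33] turn 0.0
0.91 [136.696 113.904] [ 574.4154873  -133.62858222    9.        ]
0.84 [151.872 199.08 ] [ 679.85889562 -132.38670411    9.        ]
0.74 [272.776 107.982] [575.78785211  28.40156813   9.        ]
0.5 [283.416 197.904] [686.7209011   35.77195134   9.        ]
```

View pics/w5.png

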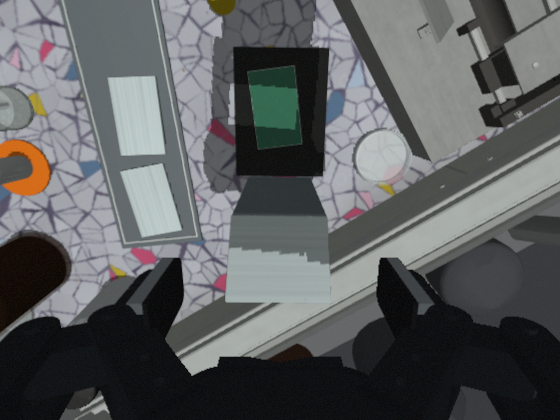

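```bash
cat >> h.py <<'E'
def green(c,z=9,amin=300):
    hsv=cv2.cvtColor(c["img"],cv2.COLOR_RGB2HSV)
    m=cv2.inRange(hsv,(65,80,25),(95,255,255)); m=cv2.morphologyEx(m,cv2.MORPH_OPEN,np.ones((3,3)))
    out=[]
    for k in cv2.findContours(m,cv2.RETR_EXTERNAL,cv2.CHAIN_APPROX_NONE)[0]:
        if cv2.contourArea(k)<amin: continue
        P=np.array([back(c,p,z)[:2] for p in k[:,0].astype(float)],np.float32)
        (x,y),(w,h),a=cv2.minAreaRect(P)
        if w<h: a+=90
        yaw=(a+90)%180-90
        out.append((k[:,0].mean(0).round(),np.round([x,y],1),round(yaw,1),np.round([w,h],1)))
    return out
E
python3 - <<'E'
from h import *
W=cam("wrist")
for g in green(W): print(g)
E
```

```text
(array([275., 106.]), array([576.3,  31.1]), 3.9, array([86.8, 53.1]))
```

```bash
python3 - <<'E'
from h import *
go(576.3,31.1,74,183.9)
E
```

```text
p [644.   33.1 344.1] yaw 177.1 grip 84.8 -> dxyz cm [ 6.84 -0.54 26.99] turn -6.8
```

{"fn": "apply_moves", "kwargs": {
  "targets": [
    [3.42,-0.27,0,0],
    [3.42,-0.27,0,0],
    [0,0,3,-6.8],
    [0,0,4,0],
    [0,0,4,0],
    [0,0,4,0],
    [0,0,4,0],
    [0,0,3,0]
  ]
}}

```text
time_s: 13.45
eef_pos: [573.8, 31.3, 118.9]
ee_rot: [-0.002, -0.034, 0.999, 0.0]
force: [1.7, 0.4, -1.0]
grip_width: 0.995
```

{"fn": "apply_moves", "kwargs": {
  "targets": [
    [0,0,2,0],
    [0,0,1,0],
    [0,0,0,0],
    [0,0,0,0],
    [0,0,0,0]
  ]
}}

```text
time_s: 13.95
eef_pos: [575.8, 31.1, 93.5]
ee_rot: [0.001, -0.034, 0.999, -0.0]
force: [-0.3, -0.2, 0.3]
grip_width: 0.995
```

```bash
python3 - <<'E'
from h import *
W=cam("wrist","w6")
for g in green(W): print(g)
go(576.3,31.1,74,183.9)
E
```

```text
(array([280., 244.]), array([576.5,  31.4]), 4.0, array([87.7, 52.9]))
p [575.7  31.1  93.4] yaw 183.9 grip 84.8 -> dxyz cm [-0.05 -0.    1.94] turn 0.0
```

View pics/w6.png

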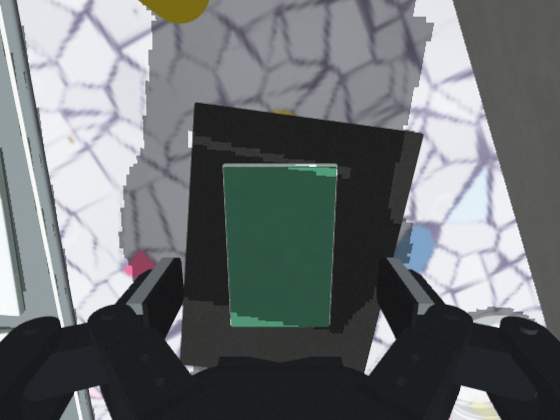

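Well centred. Descend and grasp.

{"fn": "apply_moves", "kwargs": {
  "targets": [
    [-0.05,0,1.0,0],
    [0,0,0.95,0],
    [0,0,0,0]
  ]
}}

```text
time_s: 14.3
eef_pos: [575.0, 31.3, 71.2]
ee_rot: [-0.001, -0.034, 0.999, 0.0]
force: [-0.0, 0.5, 0.2]
grip_width: 0.994
```

{"fn": "apply_moves", "kwargs": {
  "targets": [
    [0,0,0,0],
    [0,0,0,0],
    [0,0,0,0],
    [0,0,0,0],
    [0,0,0,0],
    [0,0,0,0],
    [0,0,0,0],
    [0,0,0,0]
  ],
  "grip": 5.0
}}

```text
time_s: 15.1
eef_pos: [576.1, 31.1, 73.5]
ee_rot: [0.0, -0.034, 0.999, -0.0]
force: [-1.4, -0.5, 5.1]
grip_width: 0.626
```

{"fn": "apply_moves", "kwargs": {
  "targets": [
    [0,0,-0.5,0],
    [0,0,-1.5,0],
    [0,0,-3,0],
    [0,0,-3,0],
    [0,0,-2,0],
    [0,0,0,0]
  ]
}}

```text
time_s: 15.7
eef_pos: [576.9, 31.1, 176.6]
ee_rot: [0.003, -0.034, 0.999, -0.001]
force: [0.5, -0.4, -1.1]
grip_width: 0.623
```

```bash
python3 - <<'E'
from h import *
W=cam("wrist","w7")
go(468.4,-144.3,78,183.3)
E
```

```text
p [576.1  31.2 174.4] yaw 183.9 grip 53.2 -> dxyz cm [ 11.97 -16.76   9.61] turn 0.6
```

View pics/w7.png

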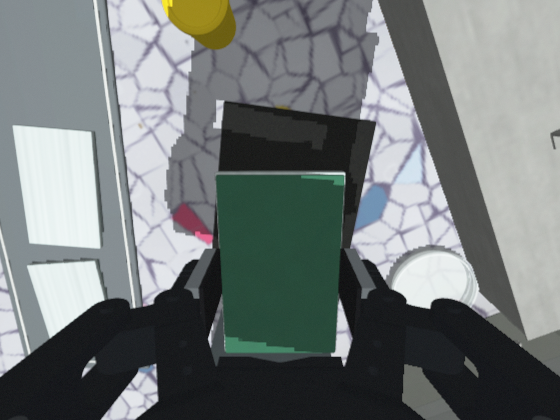

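{"fn": "apply_moves", "kwargs": {
  "targets": [
    [1.2,-1.7,0,0],
    [2.2,-3.1,0,0],
    [2.4,-3.4,0,0],
    [2.4,-3.4,0,0],
    [2.2,-3.1,0,0],
    [1.5,-2.1,0,0.6],
    [0,0,2,0],
    [0,0,2,0]
  ]
}}

```text
time_s: 16.55
eef_pos: [467.8, -145.1, 131.8]
ee_rot: [-0.0, -0.028, 1.0, 0.0]
force: [-0.1, -0.7, -0.8]
grip_width: 0.623
```

{"fn": "apply_moves", "kwargs": {
  "targets": [
    [0,0,2,0],
    [0,0,1.5,0],
    [0,0,0.8,0],
    [0,0,0,0],
    [0,0,0,0],
    [0,0,0,0]
  ]
}}

```text
time_s: 17.15
eef_pos: [468.8, -144.7, 90.5]
ee_rot: [0.0, -0.029, 1.0, -0.0]
force: [-0.1, -0.3, -1.1]
grip_width: 0.62
```

```bash
python3 - <<'E'
from h import *
go(469,-145,75,183.3)
E
```

```text
p [ 468.8 -144.7   90.5] yaw 183.3 grip 53.0 -> dxyz cm [-0.01 -0.03  1.55] turn 0.0
```

{"fn": "apply_moves", "kwargs": {
  "targets": [
    [0,0,1.0,0],
    [0,0,0.4,0],
    [0,0,0.15,0],
    [0,0,0,0],
    [0,0,0,0],
    [0,0,0,0]
  ]
}}

```text
time_s: 17.75
eef_pos: [468.3, -144.4, 74.5]
ee_rot: [-0.0, -0.029, 1.0, 0.0]
force: [-2.6, 0.9, 5.7]
grip_width: 0.624
```

{"fn": "apply_moves", "kwargs": {
  "targets": [
    [0,0,0,0],
    [0,0,0,0],
    [0,0,0,0],
    [0,0,0,0],
    [0,0,0,0],
    [0,0,-1,0],
    [0,0,-3,0],
    [0,0,-4,0]
  ],
  "grip": 8.5
}}

```text
time_s: 18.55
eef_pos: [468.0, -144.2, 154.9]
ee_rot: [-0.001, -0.029, 1.0, 0.001]
force: [0.6, 0.4, -0.8]
grip_width: 0.996
```

{"fn": "apply_moves", "kwargs": {
  "targets": [
    [0,0,-4,0],
    [0,0,-4,0],
    [0,0,-4,0],
    [0,0,-4,0],
    [0,0,-2,0],
    [0,0,0,0],
    [0,0,0,0]
  ]
}}

```text
time_s: 19.25
eef_pos: [468.3, -144.4, 334.3]
ee_rot: [-0.0, -0.029, 1.0, 0.0]
force: [0.6, -0.2, -0.4]
grip_width: 0.996
```

```bash
cat >> h.py <<'E'
def silver(c,z=10,amin=400):
    g=c["img"]; hsv=cv2.cvtColor(g,cv2.COLOR_RGB2HSV)
    m=cv2.inRange(hsv,(70,8,150),(100,50,255)); m=cv2.morphologyEx(m,cv2.MORPH_OPEN,np.ones((3,3)))
    out=[]
    for k in cv2.findContours(m,cv2.RETR_EXTERNAL,cv2.CHAIN_APPROX_NONE)[0]:
        if cv2.contourArea(k)<amin: continue
        P=np.array([back(c,p,z)[:2] for p in k[:,0].astype(float)],np.float32)
        (x,y),(w,h),a=cv2.minAreaRect(P)
        if w<h: a+=90
        yaw=(a+90)%180-90
        out.append((k[:,0].mean(0).round(),np.round([x,y],1),round(yaw,1),np.round([w,h],1)))
    return out
E
python3 - <<'E'
from h import *
W=cam("wrist","w8")
print("G",green(W,10)); print("S",silver(W))
go(577,-132.7,75,178.9)
E
```

```text
G [(array([280., 166.]), array([ 469., -144.]), 3.3, array([86.4, 52.4]))]
S [(array([471., 414.]), array([826.6, 170.6]), -86.7, array([25.2, 66.4])), (array([279., 320.]), array([ 681.5, -132.9]), 7.9, array([89.6, 54.2])), (array([493., 301.]), array([634. , 154.2]), -57.4, array([47.8, 62.6])), (array([283., 250.]), array([ 577.2, -133.1]), -0.8, array([54.3, 89.9]))]
p [ 468.2 -144.3  333.6] yaw 183.3 grip 84.7 -> dxyz cm [-10.96   0.51  25.85] turn 4.4
```

View pics/w8.png

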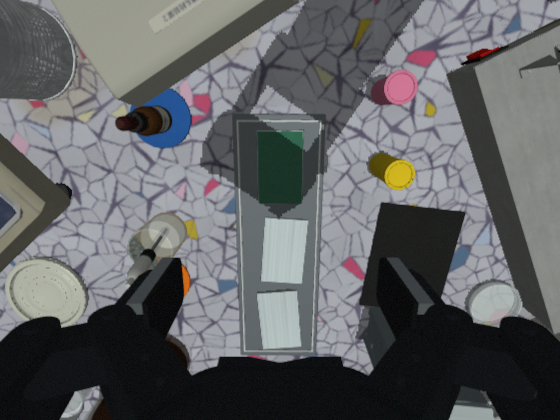

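{"fn": "apply_moves", "kwargs": {
  "targets": [
    [-3.7,0.17,0,0],
    [-3.7,0.17,0,0],
    [-3.56,0.15,0,2.2],
    [0,0,3,2.1],
    [0,0,4,0],
    [0,0,4,0],
    [0,0,4,0],
    [0,0,4,0]
  ]
}}

```text
time_s: 20.1
eef_pos: [576.8, -132.9, 141.5]
ee_rot: [-0.001, 0.009, 1.0, 0.001]
force: [-0.1, -0.1, -0.5]
grip_width: 0.991
```

{"fn": "apply_moves", "kwargs": {
  "targets": [
    [0,0,3,0],
    [0,0,1.4,0],
    [0,0,0.5,0],
    [0,0,0,0],
    [0,0,0,0]
  ]
}}

```text
time_s: 20.6
eef_pos: [578.3, -133.6, 96.8]
ee_rot: [0.001, 0.009, 1.0, -0.0]
force: [0.4, 0.2, 0.7]
grip_width: 0.995
```

```bash
python3 - <<'E'
from h import *
W=cam("wrist","w9"); print("S",silver(W))
go(577,-133,75,178.9)
E
```

```text
S [(array([275., 352.]), array([ 642.9, -137.9]), -82.9, array([11.9, 54. ])), (array([  9., 237.]), array([ 570.3, -268.8]), -14.4, array([13.9, 24.3])), (array([ 14., 206.]), array([ 552.9, -264.1]), 42.8, array([23.8, 13.5])), (array([308., 173.]), array([ 538.4, -119. ]), 67.0, array([31.8,  7.7]))]
p [ 578.3 -133.5   96.8] yaw 179.0 grip 84.9 -> dxyz cm [0.13 0.05 2.18] turn 0.1
```

View pics/w9.png

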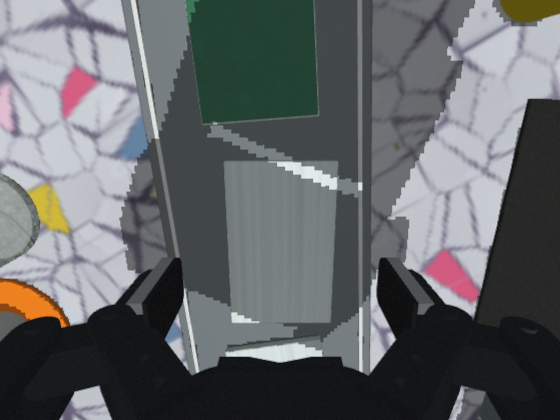

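{"fn": "apply_moves", "kwargs": {
  "targets": [
    [0.1,0.05,1.0,0],
    [0,0,0.9,0],
    [0,0,0.3,0]
  ]
}}

```text
time_s: 20.95
eef_pos: [576.2, -132.6, 72.1]
ee_rot: [-0.001, 0.009, 1.0, 0.0]
force: [-0.7, -0.4, 0.6]
grip_width: 0.996
```

{"fn": "apply_moves", "kwargs": {
  "targets": [
    [0,0,0,0],
    [0,0,0,0],
    [0,0,0,0],
    [0,0,0,0],
    [0,0,0,0],
    [0,0,0,0],
    [0,0,0,0],
    [0,0,0,0]
  ],
  "grip": 5.0
}}

```text
time_s: 21.75
eef_pos: [577.0, -132.9, 73.9]
ee_rot: [0.0, 0.009, 1.0, -0.0]
force: [-0.6, -0.2, 5.2]
grip_width: 0.625
```

{"fn": "apply_moves", "kwargs": {
  "targets": [
    [0,0,-0.5,0],
    [0,0,-1.5,0],
    [0,0,-3,0],
    [0,0,-4,0],
    [0,0,-4,0],
    [0,0,-4,0],
    [0,0,-4,0],
    [0,0,-4,0]
  ]
}}

```text
time_s: 22.55
eef_pos: [576.1, -132.5, 326.1]
ee_rot: [0.0, 0.009, 1.0, -0.0]
force: [0.3, -0.0, -1.0]
grip_width: 0.627
```

{"fn": "apply_moves", "kwargs": {
  "targets": [
    [0,0,0,0],
    [0,0,0,0],
    [0,0,0,0]
  ]
}}

```text
time_s: 22.85
eef_pos: [576.3, -132.6, 322.2]
ee_rot: [-0.001, 0.009, 1.0, 0.001]
force: [0.1, 1.3, -1.1]
grip_width: 0.625
```

```bash
python3 - <<'E'
from h import *
W=cam("wrist","w10")
go(644.2,32.8,273,177.1)
E
```

```text
p [ 576.3 -132.6  322. ] yaw 179.0 grip 53.3 -> dxyz cm [-6.51 16.65  4.91] turn 1.9
```

View pics/w10.png

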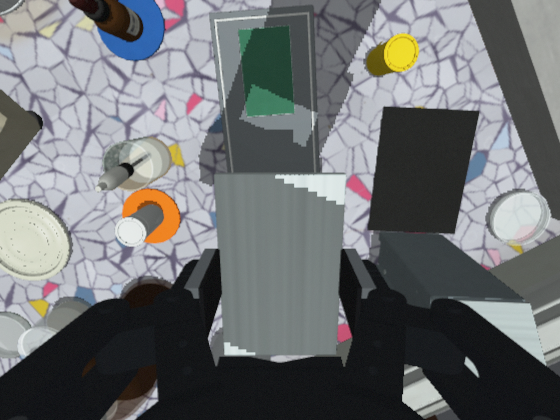

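{"fn": "apply_moves", "kwargs": {
  "targets": [
    [-0.7,1.6,0,0],
    [-1.3,3.4,0,0],
    [-1.3,3.4,0,0],
    [-1.3,3.4,0,0],
    [-1.1,3.0,0,0],
    [-0.8,1.85,0,1.8],
    [0,0,1.5,0],
    [0,0,1.5,0]
  ]
}}

```text
time_s: 23.7
eef_pos: [644.7, 34.4, 292.1]
ee_rot: [-0.0, 0.023, 1.0, 0.0]
force: [-0.9, 0.3, -0.6]
grip_width: 0.626
```

{"fn": "apply_moves", "kwargs": {
  "targets": [
    [0,0,1.2,0],
    [0,0,0.5,0],
    [0,0,0,0],
    [0,0,0,0],
    [0,0,0,0],
    [0,0,0,0]
  ]
}}

```text
time_s: 24.3
eef_pos: [644.7, 32.5, 277.0]
ee_rot: [0.0, 0.024, 1.0, -0.0]
force: [0.8, -0.9, -0.7]
grip_width: 0.626
```

```bash
python3 - <<'E'
from h import *
W=cam("wrist","w11")
go(644.2,32.8,272,177.1)
E
```

```text
p [644.6  32.5 276.8] yaw 177.2 grip 53.5 -> dxyz cm [0.05 0.03 0.48] turn 0.1
```

View pics/w11.png

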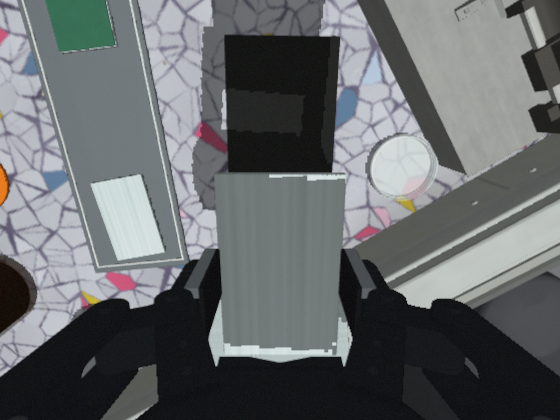

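{"fn": "apply_moves", "kwargs": {
  "targets": [
    [0.05,0.03,0.45,0],
    [0,0,0,0],
    [0,0,0,0],
    [0,0,0,0]
  ]
}}

```text
time_s: 24.75
eef_pos: [644.1, 32.8, 272.0]
ee_rot: [0.0, 0.024, 1.0, 0.0]
force: [-0.1, 1.2, -1.2]
grip_width: 0.623
```

{"fn": "apply_moves", "kwargs": {
  "targets": [
    [0,0,0,0],
    [0,0,0,0],
    [0,0,0,0],
    [0,0,0,0],
    [0,0,0,0],
    [0,0,0,0],
    [0,0,0,0],
    [0,0,0,0]
  ],
  "grip": 8.5
}}

```text
time_s: 25.55
eef_pos: [644.1, 32.8, 271.9]
ee_rot: [-0.0, 0.024, 1.0, 0.0]
force: [0.2, -0.1, 0.2]
grip_width: 0.993
```

{"fn": "apply_moves", "kwargs": {
  "targets": [
    [0,0,0,0],
    [0,0,0,0],
    [0,0,-1,0],
    [0,0,-4,0],
    [0,0,-2,0],
    [0,0,0,0],
    [0,0,0,0]
  ]
}}

```text
time_s: 26.25
eef_pos: [644.0, 32.9, 342.0]
ee_rot: [0.0, 0.024, 1.0, 0.0]
force: [-0.2, 0.8, -0.5]
grip_width: 1.001
```

```bash
python3 - <<'E'
from h import *
W=cam("wrist","w12"); G=green(W,9); print(G)
go(644,33,74)
for g in G:
  if g[1][1]>-50: go(*g[1],74,g[2]+180)
E
```

```text
[(array([277., 110.]), array([579.4,  32.5]), -2.8, array([53. , 86.1])), (array([112.,  28.]), array([ 481.9, -143.6]), 3.3, array([61.4, 53.3]))]
p [643.9  32.9 341.1] yaw 177.2 grip 85.0 -> dxyz cm [-5.000e-02  1.000e-02  2.671e+01] turn 0
p [643.9  32.9 341.1] yaw 177.2 grip 85.0 -> dxyz cm [ 6.4  -0.36 26.72] turn 0.0
```

View pics/w12.png

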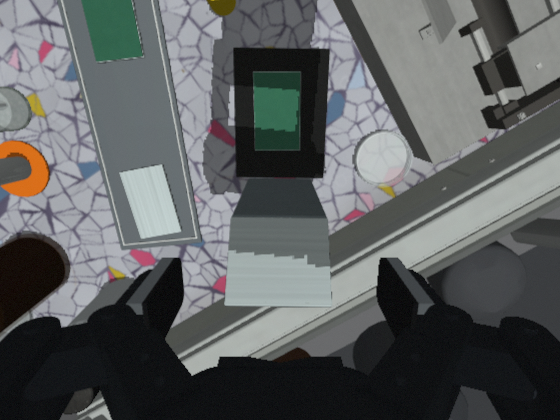

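Second panel turned, lying at (277,110) green up.

{"fn": "apply_moves", "kwargs": {
  "targets": [
    [3.2,-0.18,0,0],
    [3.2,-0.18,0,0],
    [0,0,3,0],
    [0,0,4,0],
    [0,0,4,0],
    [0,0,4,0],
    [0,0,4,0],
    [0,0,3,0]
  ]
}}

```text
time_s: 27.1
eef_pos: [578.5, 32.6, 118.5]
ee_rot: [-0.002, 0.024, 1.0, 0.0]
force: [-0.3, -0.1, 0.6]
grip_width: 0.998
```

{"fn": "apply_moves", "kwargs": {
  "targets": [
    [0,0,2,0],
    [0,0,1,0],
    [0,0,0,0],
    [0,0,0,0],
    [0,0,0,0]
  ]
}}

```text
time_s: 27.6
eef_pos: [580.5, 32.3, 93.1]
ee_rot: [0.001, 0.024, 1.0, -0.0]
force: [0.4, -0.1, 0.3]
grip_width: 0.992
```

```bash
python3 - <<'E'
from h import *
W=cam("wrist","w13"); G=green(W,9); print(G)
go(579.4,32.5,74,177.2)
E
```

```text
[(array([280., 241.]), array([579.4,  32.8]), -2.5, array([52.9, 88.2]))]
p [580.4  32.4  93. ] yaw 177.2 grip 85.0 -> dxyz cm [0.1  0.01 1.9 ] turn 0.0
```

View pics/w13.png

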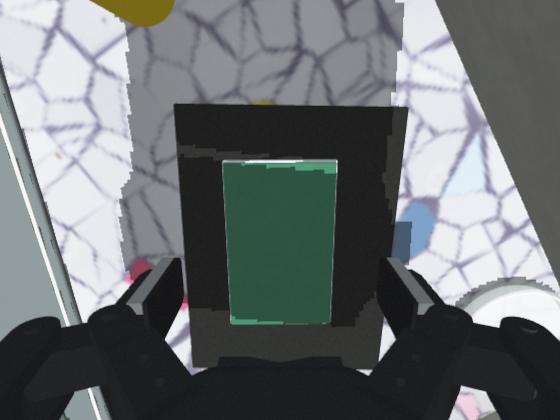

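{"fn": "apply_moves", "kwargs": {
  "targets": [
    [0.1,0,1.0,0],
    [0,0,0.95,0],
    [0,0,0,0]
  ]
}}

```text
time_s: 27.95
eef_pos: [578.2, 32.5, 70.7]
ee_rot: [-0.001, 0.024, 1.0, 0.0]
force: [0.4, 0.3, -0.4]
grip_width: 0.996
```

{"fn": "apply_moves", "kwargs": {
  "targets": [
    [0,0,0,0],
    [0,0,0,0],
    [0,0,0,0],
    [0,0,0,0],
    [0,0,0,0],
    [0,0,0,0],
    [0,0,0,0],
    [0,0,0,0]
  ],
  "grip": 5.0
}}

```text
time_s: 28.75
eef_pos: [579.2, 32.4, 73.0]
ee_rot: [0.0, 0.024, 1.0, -0.0]
force: [-0.5, 0.3, 6.1]
grip_width: 0.625
```

{"fn": "apply_moves", "kwargs": {
  "targets": [
    [0,0,-0.5,0],
    [0,0,-1.5,0],
    [0,0,-3,0],
    [0,0,-3,0],
    [0,0,-2,0],
    [0,0,0,0],
    [0,0,0,0]
  ]
}}

```text
time_s: 29.45
eef_pos: [578.8, 32.5, 172.4]
ee_rot: [0.0, 0.024, 1.0, 0.0]
force: [-1.2, 0.2, -1.6]
grip_width: 0.625
```

```bash
python3 - <<'E'
from h import *
T=cam("top","t14"); print(green(T,10,20)); print([s for s in silver(T,10,60) if s[1][1]<-60])
go(575.5,-139,75,183.)
E
```

```text
[(array([276., 232.]), array([ 466.9, -143.7]), 2.3, array([85.3, 51.2]))]
[(array([271., 166.]), array([ 680.5, -132.8]), 6.4, array([87.7, 55.2]))]
p [578.5  32.5 171.6] yaw 177.2 grip 53.3 -> dxyz cm [ -0.55 -17.14   9.66] turn -5.8
```

{"fn": "apply_moves", "kwargs": {
  "targets": [
    [-0.05,-1.6,0,0],
    [-0.1,-3.2,0,0],
    [-0.1,-3.5,0,0],
    [-0.1,-3.5,0,0],
    [-0.1,-3.4,0,0],
    [-0.1,-1.94,0,-2.9],
    [0,0,2,-2.9],
    [0,0,2,0]
  ]
}}

```text
time_s: 30.3
eef_pos: [575.6, -140.7, 131.1]
ee_rot: [-0.0, -0.026, 1.0, 0.0]
force: [0.8, -0.1, -0.8]
grip_width: 0.631
```

{"fn": "apply_moves", "kwargs": {
  "targets": [
    [0,0,2,0],
    [0,0,1.5,0],
    [0,0,0.6,0],
    [0,0,0,0],
    [0,0,0,0],
    [0,0,0,0]
  ]
}}

```text
time_s: 30.9
eef_pos: [576.5, -139.2, 92.3]
ee_rot: [0.001, -0.026, 1.0, -0.0]
force: [-0.2, 0.1, -1.4]
grip_width: 0.627
```

```bash
python3 - <<'E'
from h import *
go(575.5,-139,74.3,183.)
E
```

```text
p [ 576.5 -139.2   92.3] yaw 183.0 grip 53.5 -> dxyz cm [0.1  0.03 1.8 ] turn 0.0
```

{"fn": "apply_moves", "kwargs": {
  "targets": [
    [0.1,0,1.0,0],
    [0,0,0.5,0],
    [0,0,0.25,0],
    [0,0,0,0],
    [0,0,0,0],
    [0,0,0,0]
  ]
}}

```text
time_s: 31.5
eef_pos: [574.9, -139.0, 74.0]
ee_rot: [-0.0, -0.026, 1.0, 0.0]
force: [-4.4, 0.8, 6.5]
grip_width: 0.621
```

{"fn": "apply_moves", "kwargs": {
  "targets": [
    [0,0,0,0],
    [0,0,0,0],
    [0,0,0,0],
    [0,0,0,0],
    [0,0,0,0],
    [0,0,-1,0],
    [0,0,-3,0],
    [0,0,-4,0]
  ],
  "grip": 8.5
}}

```text
time_s: 32.3
eef_pos: [574.5, -138.8, 154.2]
ee_rot: [-0.001, -0.026, 1.0, 0.001]
force: [0.5, -0.5, 0.9]
grip_width: 0.996
```

{"fn": "apply_moves", "kwargs": {
  "targets": [
    [0,0,-4,0],
    [0,0,-4,0],
    [0,0,-4,0],
    [0,0,-4,0],
    [0,0,-2,0],
    [0,0,0,0],
    [0,0,0,0]
  ]
}}

```text
time_s: 33.0
eef_pos: [574.9, -139.0, 333.8]
ee_rot: [-0.0, -0.026, 1.0, 0.0]
force: [-0.6, 0.6, -0.7]
grip_width: 0.997
```

```bash
python3 - <<'E'
from h import *
W=cam("wrist","w15")
print("G",green(W,10)); print("S",silver(W))
go(681.6,-132.6,75,187.4)
E
```

```text
G [(array([280., 166.]), array([ 574.4, -138.8]), 3.2, array([86.3, 52.4])), (array([280.,  72.]), array([ 469. , -144.2]), 3.3, array([86.5, 52.9]))]
S [(array([489., 314.]), array([766.1, 156.6]), 86.4, array([78.9, 25.3])), (array([ 20., 309.]), array([ 789.7, -484.6]), 67.8, array([58., 31.])), (array([280., 249.]), array([ 681.6, -132.8]), 7.9, array([90.2, 54.5])), (array([510., 226.]), array([634.3, 156.4]), -61.3, array([53.9, 67.3]))]
p [ 574.8 -139.   332.9] yaw 183.0 grip 84.9 -> dxyz cm [-10.74   0.05  25.78] turn -4.4
```

View pics/w15.png

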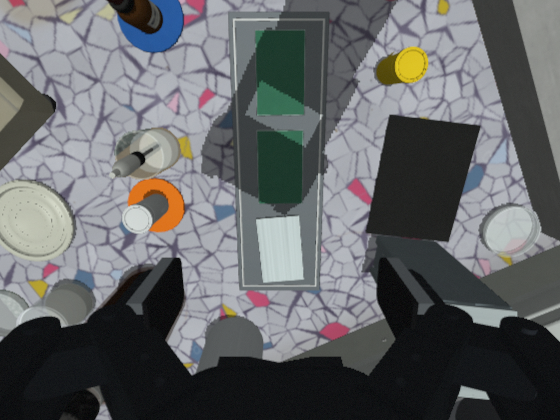

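```bash
python3 - <<'E'
from h import *
T=cam("top"); S=cam("side")
# white bottle cap top, brown cap
print(two(T,(288,105),S,(163,178)),two(T,(328.5,124),S,(208,148)))
print("bot base",back(S,(176,232),0),back(S,(211,214),0))
crop(T,"t15",180,60,360,260,4)
E
```

```text
(array([ 831.32883836, -188.61461802,  143.29143556]), np.float64(2.981227639214709)) (array([ 757.93329875, -301.91201914,  190.86292569]), np.float64(0.04315917808657195))
bot base [ 799.90375219 -167.59003406    0.        ] [ 758.97594657 -282.00119331    0.        ]
```

View pics/t15.png

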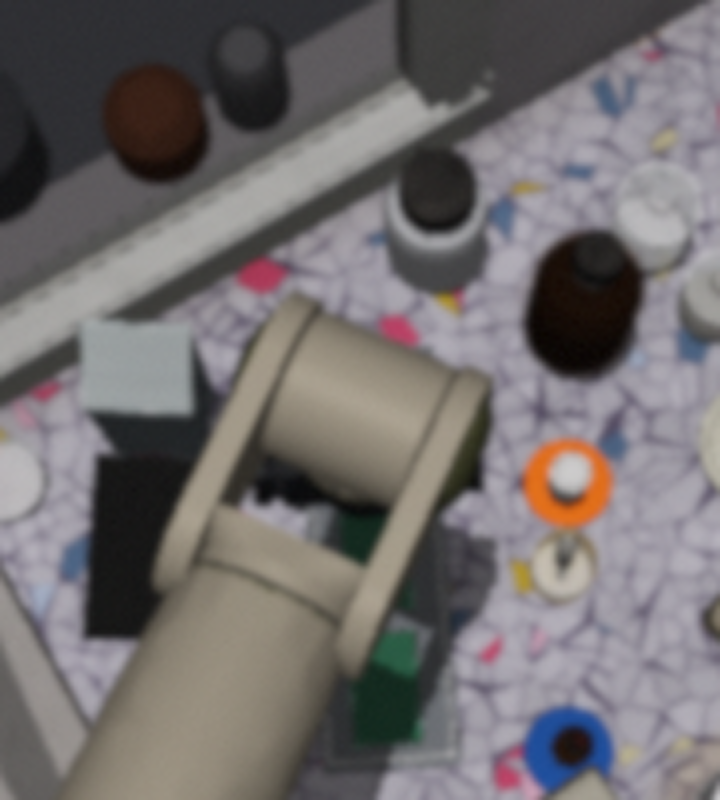

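{"fn": "apply_moves", "kwargs": {
  "targets": [
    [-3.6,0.02,0,0],
    [-3.6,0.02,0,0],
    [-3.5,0,0,-2.3],
    [0,0,3,-2.3],
    [0,0,4,0],
    [0,0,4,0],
    [0,0,4,0],
    [0,0,4,0]
  ]
}}

```text
time_s: 33.95
eef_pos: [681.4, -132.8, 141.2]
ee_rot: [-0.001, -0.066, 0.998, 0.0]
force: [1.0, -0.8, 1.1]
grip_width: 0.998
```

{"fn": "apply_moves", "kwargs": {
  "targets": [
    [0,0,3,0],
    [0,0,1.4,0],
    [0,0,0.5,0],
    [0,0,0,0],
    [0,0,0,0]
  ]
}}

```text
time_s: 34.45
eef_pos: [682.6, -133.3, 96.7]
ee_rot: [0.001, -0.066, 0.998, -0.001]
force: [-0.1, 0.1, 0.3]
grip_width: 0.998
```

```bash
python3 - <<'E'
from h import *
W=cam("wrist","w16")
go(681.6,-132.7,74.5,187.6)
E
```

```text
p [ 682.6 -133.3   96.7] yaw 187.6 grip 84.8 -> dxyz cm [0.1  0.08 2.22] turn 0.0
```

View pics/w16.png

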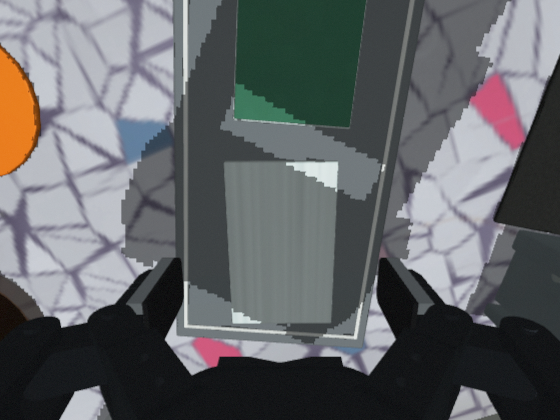

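{"fn": "apply_moves", "kwargs": {
  "targets": [
    [0.1,0.05,1.0,0],
    [0,0,0.9,0],
    [0,0,0.3,0]
  ]
}}

```text
time_s: 34.8
eef_pos: [680.3, -132.5, 71.3]
ee_rot: [-0.001, -0.066, 0.998, 0.0]
force: [0.7, -0.6, 0.5]
grip_width: 0.997
```

{"fn": "apply_moves", "kwargs": {
  "targets": [
    [0,0,0,0],
    [0,0,0,0],
    [0,0,0,0],
    [0,0,0,0],
    [0,0,0,0],
    [0,0,0,0],
    [0,0,0,0],
    [0,0,0,0]
  ],
  "grip": 5.0
}}

```text
time_s: 35.6
eef_pos: [681.2, -132.8, 73.5]
ee_rot: [0.001, -0.066, 0.998, -0.0]
force: [0.6, 0.5, 5.3]
grip_width: 0.626
```

{"fn": "apply_moves", "kwargs": {
  "targets": [
    [0,0,-0.5,0],
    [0,0,-1.5,0],
    [0,0,-3,0],
    [0,0,-4,0],
    [0,0,-4,0],
    [0,0,-4,0],
    [0,0,-4,0],
    [0,0,-4,0]
  ]
}}

```text
time_s: 36.4
eef_pos: [680.4, -132.5, 325.6]
ee_rot: [0.0, -0.066, 0.998, -0.0]
force: [0.9, -0.1, -0.6]
grip_width: 0.624
```

{"fn": "apply_moves", "kwargs": {
  "targets": [
    [0,0,0,0],
    [0,0,0,0],
    [0,0,0,0]
  ]
}}

```text
time_s: 36.7
eef_pos: [680.6, -132.6, 321.6]
ee_rot: [-0.001, -0.066, 0.998, 0.001]
force: [-0.3, -0.2, -1.1]
grip_width: 0.625
```

```bash
python3 - <<'E'
from h import *
W=cam("wrist","w17")
go(644.2,32.8,272,177.1)
E
```

```text
p [ 680.6 -132.6  321.4] yaw 187.6 grip 53.5 -> dxyz cm [ 1.41 16.87  4.96] turn 10.5
```

View pics/w17.png

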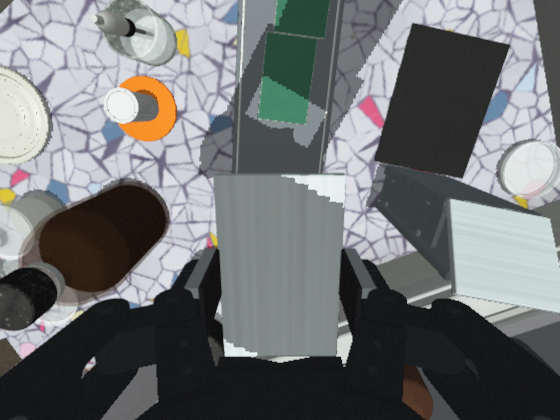

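{"fn": "apply_moves", "kwargs": {
  "targets": [
    [0.1,1.6,0,0],
    [0.3,3.4,0,0],
    [0.3,3.4,0,0],
    [0.3,3.4,0,0],
    [0.25,3.0,0,0],
    [0.16,2.07,0,3.5],
    [0,0,1.5,3.5],
    [0,0,1.5,3.5]
  ]
}}

```text
time_s: 37.55
eef_pos: [643.9, 34.6, 292.4]
ee_rot: [-0.0, 0.025, 1.0, 0.0]
force: [0.5, 0.1, -2.3]
grip_width: 0.629
```

{"fn": "apply_moves", "kwargs": {
  "targets": [
    [0,0,1.2,0],
    [0,0,0.5,0],
    [0,0,0,0],
    [0,0,0,0],
    [0,0,0,0],
    [0,0,0,0]
  ]
}}

```text
time_s: 38.15
eef_pos: [644.7, 32.6, 276.4]
ee_rot: [0.0, 0.025, 1.0, -0.0]
force: [-0.0, 0.3, -0.7]
grip_width: 0.63
```

```bash
python3 - <<'E'
from h import *
W=cam("wrist","w18")
go(644.2,32.8,272,177.1)
E
```

```text
p [644.7  32.6 276.3] yaw 177.1 grip 53.5 -> dxyz cm [0.05 0.02 0.43] turn 0.0
```

View pics/w18.png

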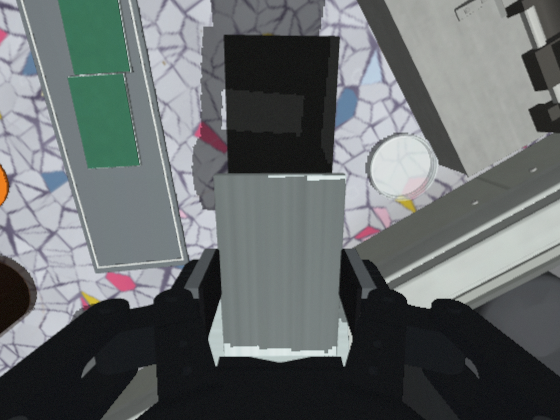

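{"fn": "apply_moves", "kwargs": {
  "targets": [
    [0.05,0.02,0.4,0],
    [0,0,0,0],
    [0,0,0,0],
    [0,0,0,0]
  ]
}}

```text
time_s: 38.6
eef_pos: [644.1, 32.9, 271.9]
ee_rot: [0.0, 0.025, 1.0, 0.0]
force: [0.3, 0.4, 0.4]
grip_width: 0.623
```

{"fn": "apply_moves", "kwargs": {
  "targets": [
    [0,0,0,0],
    [0,0,0,0],
    [0,0,0,0],
    [0,0,0,0],
    [0,0,0,0],
    [0,0,0,0],
    [0,0,0,0],
    [0,0,0,0]
  ],
  "grip": 8.5
}}

```text
time_s: 39.4
eef_pos: [644.1, 32.9, 271.9]
ee_rot: [0.0, 0.025, 1.0, -0.0]
force: [-0.2, 0.1, -0.9]
grip_width: 0.993
```

{"fn": "apply_moves", "kwargs": {
  "targets": [
    [0,0,0,0],
    [0,0,0,0],
    [0,0,-1,0],
    [0,0,-4,0],
    [0,0,-2,0],
    [0,0,0,0],
    [0,0,0,0]
  ]
}}

```text
time_s: 40.1
eef_pos: [644.0, 32.9, 342.0]
ee_rot: [0.0, 0.025, 1.0, -0.0]
force: [0.7, -1.0, -0.8]
grip_width: 0.993
```

```bash
python3 - <<'E'
from h import *
W=cam("wrist","w19"); G=green(W,9); print(G)
crop(W,"w19c",50,0,200,130,5)
T=cam("top","t19"); print(green(T,10,20))
for g in G:
  if g[1][1]>-50: go(*g[1],74,g[2]+180)
E
```

```text
[(array([132., 119.]), array([ 580.4, -138.2]), 0.7, array([87.2, 53.1])), (array([282., 109.]), array([577.9,  39.1]), 1.4, array([86.7, 53.1])), (array([124.,  38.]), array([ 493.5, -131.9]), 0.5, array([81.4, 53.3]))]
[(array([219., 199.]), array([575.1,  37.5]), 0.0, array([87.2, 57.2])), (array([273., 211.]), array([ 533. , -135.1]), -0.9, array([ 53.8, 172.3]))]
p [643.9  32.9 340.7] yaw 177.1 grip 85.2 -> dxyz cm [ 6.56  0.29 26.69] turn -4.3
```

View pics/w19.png

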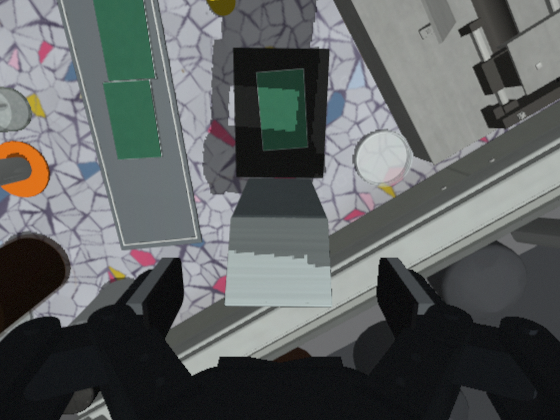

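View pics/w19c.png

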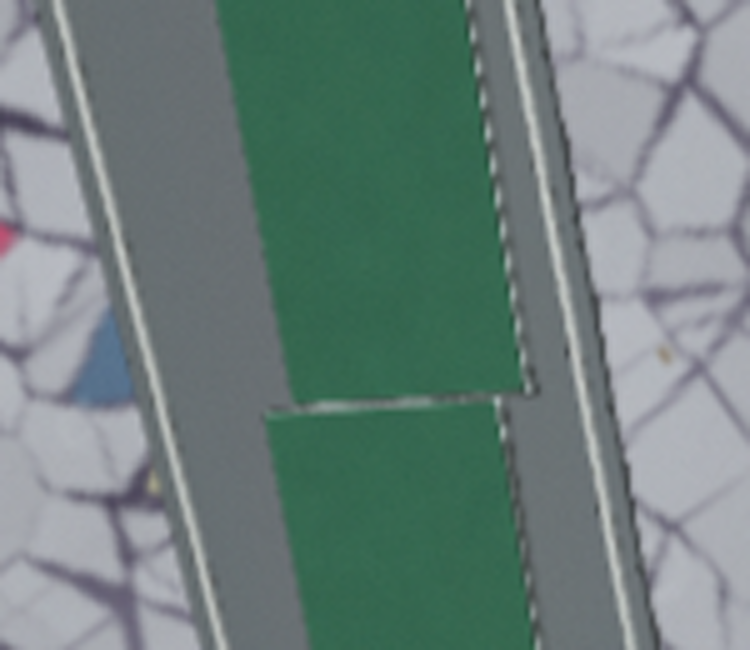

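{"fn": "apply_moves", "kwargs": {
  "targets": [
    [3.28,0.14,0,0],
    [3.28,0.15,0,0],
    [0,0,3,-4.3],
    [0,0,4,0],
    [0,0,4,0],
    [0,0,4,0],
    [0,0,4,0],
    [0,0,3,0]
  ]
}}

```text
time_s: 41.0
eef_pos: [577.4, 39.2, 118.6]
ee_rot: [-0.002, -0.012, 1.0, 0.0]
force: [0.7, 0.1, 0.1]
grip_width: 0.994
```

{"fn": "apply_moves", "kwargs": {
  "targets": [
    [0,0,2,0],
    [0,0,1,0],
    [0,0,0,0],
    [0,0,0,0],
    [0,0,0,0]
  ]
}}

```text
time_s: 41.5
eef_pos: [579.2, 39.0, 93.1]
ee_rot: [0.001, -0.012, 1.0, -0.0]
force: [-0.4, 0.2, 0.1]
grip_width: 0.995
```

```bash
python3 - <<'E'
from h import *
W=cam("wrist","w20"); G=green(W,9); print(G)
go(*G[0][1],74,180+G[0][2])
E
```

```text
[(array([280., 241.]), array([578.2,  39.5]), 1.5, array([88. , 52.9]))]
p [579.2  39.   93. ] yaw 181.4 grip 85.0 -> dxyz cm [0.1  0.05 1.9 ] turn -0.1
```

View pics/w20.png

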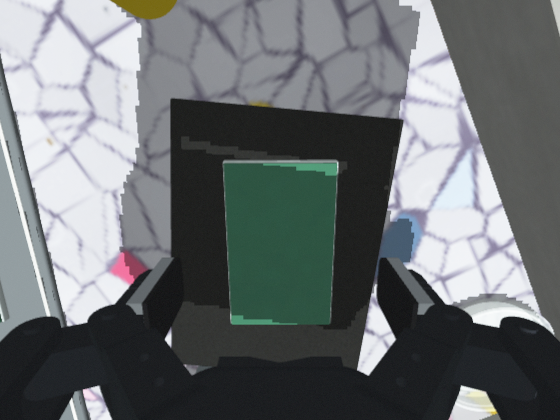

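{"fn": "apply_moves", "kwargs": {
  "targets": [
    [0.1,0.05,1.0,0],
    [0,0,0.95,0],
    [0,0,0,0]
  ]
}}

```text
time_s: 41.85
eef_pos: [576.9, 39.6, 70.7]
ee_rot: [-0.001, -0.012, 1.0, 0.0]
force: [0.6, -0.1, -0.2]
grip_width: 0.994
```

{"fn": "apply_moves", "kwargs": {
  "targets": [
    [0,0,0,0],
    [0,0,0,0],
    [0,0,0,0],
    [0,0,0,0],
    [0,0,0,0],
    [0,0,0,0],
    [0,0,0,0],
    [0,0,0,0]
  ],
  "grip": 5.0
}}

```text
time_s: 42.65
eef_pos: [578.0, 39.5, 73.0]
ee_rot: [0.0, -0.012, 1.0, -0.0]
force: [-0.8, 0.6, 5.6]
grip_width: 0.625
```

{"fn": "apply_moves", "kwargs": {
  "targets": [
    [0,0,-0.5,0],
    [0,0,-1.5,0],
    [0,0,-3,0],
    [0,0,-4,0],
    [0,0,-4,0],
    [0,0,-4,0],
    [0,0,-4,0],
    [0,0,-4,0]
  ]
}}

```text
time_s: 43.45
eef_pos: [577.1, 39.7, 325.3]
ee_rot: [0.001, -0.012, 1.0, -0.0]
force: [0.6, 0.3, -1.3]
grip_width: 0.624
```

{"fn": "apply_moves", "kwargs": {
  "targets": [
    [0,0,0,0],
    [0,0,0,0],
    [0,0,0,0]
  ]
}}

```text
time_s: 43.75
eef_pos: [577.3, 39.6, 321.3]
ee_rot: [-0.001, -0.012, 1.0, 0.0]
force: [-0.5, -0.1, -1.3]
grip_width: 0.624
```

```bash
python3 - <<'E'
from h import *
W=cam("wrist","w21"); print(green(W,10))
go(683,-133,75,183.)
E
```

```text
[(array([280., 260.]), array([706.6,  43.3]), 1.4, array([248.1, 152.5])), (array([127., 168.]), array([ 580.6, -137.8]), 0.7, array([86.5, 53.1])), (array([125.,  86.]), array([ 490.6, -131.6]), 0.7, array([87. , 53.2]))]
p [577.3  39.6 321.1] yaw 181.4 grip 53.4 -> dxyz cm [-10.2  -17.52  24.58] turn -1.6
```

View pics/w21.png

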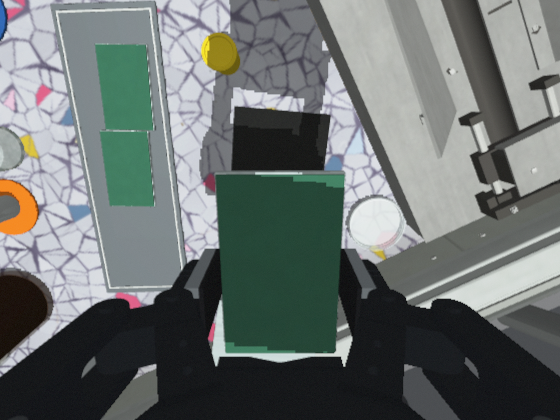

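{"fn": "apply_moves", "kwargs": {
  "targets": [
    [-0.8,-1.4,0,0],
    [-1.7,-2.9,0,0],
    [-1.9,-3.3,0,0],
    [-1.9,-3.3,0,0],
    [-1.9,-3.3,0,0],
    [-1.4,-2.3,0,0],
    [-0.6,-1.02,0,-1.6],
    [0,0,2,0]
  ]
}}

```text
time_s: 44.6
eef_pos: [685.0, -136.3, 302.8]
ee_rot: [0.001, -0.025, 1.0, -0.001]
force: [0.4, -0.4, -0.8]
grip_width: 0.619
```

{"fn": "apply_moves", "kwargs": {
  "targets": [
    [0,0,3,0],
    [0,0,4,0],
    [0,0,4,0],
    [0,0,4,0],
    [0,0,3,0],
    [0,0,2,0],
    [0,0,0.6,0],
    [0,0,0,0]
  ]
}}

```text
time_s: 45.4
eef_pos: [683.8, -133.7, 95.3]
ee_rot: [-0.001, -0.026, 1.0, 0.0]
force: [0.0, 0.7, 0.1]
grip_width: 0.624
```

{"fn": "apply_moves", "kwargs": {
  "targets": [
    [0,0,0,0],
    [0,0,0,0],
    [0,0,0,0]
  ]
}}

```text
time_s: 45.7
eef_pos: [684.3, -133.2, 97.5]
ee_rot: [0.001, -0.026, 1.0, -0.0]
force: [0.3, 0.9, -0.5]
grip_width: 0.625
```

```bash
python3 - <<'E'
from h import *
go(683,-133,74.2,183.)
E
```

```text
p [ 684.3 -133.2   97.5] yaw 183.0 grip 53.3 -> dxyz cm [0.14 0.03 2.33] turn 0.0
```

{"fn": "apply_moves", "kwargs": {
  "targets": [
    [0.1,0,1.0,0],
    [0,0,0.9,0],
    [0,0,0.35,0],
    [0,0,0,0],
    [0,0,0,0],
    [0,0,0,0]
  ]
}}

```text
time_s: 46.3
eef_pos: [682.7, -133.0, 74.1]
ee_rot: [-0.001, -0.026, 1.0, 0.0]
force: [-4.6, 0.5, 6.8]
grip_width: 0.623
```

{"fn": "apply_moves", "kwargs": {
  "targets": [
    [0,0,0,0],
    [0,0,0,0],
    [0,0,0,0],
    [0,0,0,0],
    [0,0,0,0],
    [0,0,-1,0],
    [0,0,-3,0],
    [0,0,-4,0]
  ],
  "grip": 8.5
}}

```text
time_s: 47.1
eef_pos: [682.4, -132.9, 153.8]
ee_rot: [-0.001, -0.026, 1.0, 0.001]
force: [0.6, -0.6, 1.2]
grip_width: 0.995
```

{"fn": "apply_moves", "kwargs": {
  "targets": [
    [0,0,-4,0],
    [0,0,-4,0],
    [0,0,-4,0],
    [0,0,-4,0],
    [0,0,-2,0],
    [0,0,0,0],
    [0,0,0,0]
  ]
}}

```text
time_s: 47.8
eef_pos: [682.8, -133.1, 333.5]
ee_rot: [-0.0, -0.026, 1.0, 0.0]
force: [0.4, -0.1, -0.6]
grip_width: 0.995
```

```bash
python3 - <<'E'
from h import *
W=cam("wrist","w22"); print(green(W,10))
go(490.8,-131.6,74.2,180.7)
E
```

```text
[(array([280., 167.]), array([ 682.2, -132.6]), 3.0, array([86.1, 52.2])), (array([280.,  76.]), array([ 580.5, -138.2]), 0.7, array([87.1, 53. ])), (array([290.,  15.]), array([ 519.1, -131.7]), -87.0, array([30.5, 53.3]))]
p [ 682.8 -133.   332.5] yaw 183.0 grip 85.3 -> dxyz cm [19.11  1.13 25.87] turn 2.3
```

View pics/w22.png

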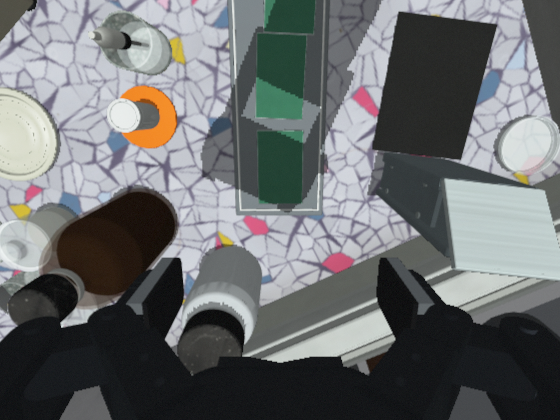

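{"fn": "apply_moves", "kwargs": {
  "targets": [
    [3.9,0.23,0,0],
    [3.9,0.23,0,0],
    [3.9,0.23,0,0],
    [3.9,0.23,0,0],
    [3.51,0.21,0,2.3],
    [0,0,3,0],
    [0,0,4,0],
    [0,0,4,0]
  ]
}}

```text
time_s: 48.65
eef_pos: [490.7, -131.6, 221.8]
ee_rot: [-0.0, -0.006, 1.0, 0.0]
force: [1.2, 0.3, -0.3]
grip_width: 0.996
```

{"fn": "apply_moves", "kwargs": {
  "targets": [
    [0,0,4,0],
    [0,0,4,0],
    [0,0,3,0],
    [0,0,1.4,0],
    [0,0,0.5,0],
    [0,0,0,0],
    [0,0,0,0],
    [0,0,0,0]
  ]
}}

```text
time_s: 49.45
eef_pos: [491.9, -132.0, 95.7]
ee_rot: [0.001, -0.006, 1.0, -0.0]
force: [0.8, 0.4, 0.4]
grip_width: 1.002
```

```bash
python3 - <<'E'
from h import *
W=cam("wrist","w23"); print(green(W,10))
go(490.8,-131.6,74.2,180.7)
E
```

```text
[(array([267., 341.]), array([ 548.6, -138.3]), -89.2, array([25.3, 52.9])), (array([280., 239.]), array([ 490.3, -131.6]), 0.6, array([87.6, 52.9]))]
p [ 491.8 -132.    95.6] yaw 180.7 grip 85.3 -> dxyz cm [0.1  0.04 2.14] turn 0.0
```

View pics/w23.png

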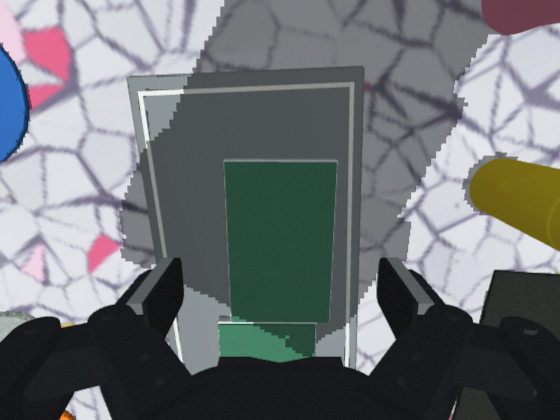

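{"fn": "apply_moves", "kwargs": {
  "targets": [
    [0.1,0.04,1.0,0],
    [0,0,0.9,0],
    [0,0,0.2,0]
  ]
}}

```text
time_s: 49.8
eef_pos: [490.0, -131.2, 72.5]
ee_rot: [-0.001, -0.006, 1.0, 0.001]
force: [0.6, 0.5, -0.6]
grip_width: 0.994
```

{"fn": "apply_moves", "kwargs": {
  "targets": [
    [0,0,0,0],
    [0,0,0,0],
    [0,0,0,0],
    [0,0,0,0],
    [0,0,0,0],
    [0,0,0,0],
    [0,0,0,0],
    [0,0,0,0]
  ],
  "grip": 5.0
}}

```text
time_s: 50.6
eef_pos: [490.7, -131.6, 74.4]
ee_rot: [0.0, -0.006, 1.0, -0.0]
force: [-0.3, 0.5, 5.5]
grip_width: 0.63
```

{"fn": "apply_moves", "kwargs": {
  "targets": [
    [0,0,-0.5,0],
    [0,0,-1.0,0],
    [1.1,-0.7,-1.0,0],
    [1.0,-0.6,0,-2.3],
    [0,0,0.6,0],
    [0,0,0,0],
    [0,0,0,0],
    [0,0,0,0]
  ]
}}

```text
time_s: 51.4
eef_pos: [470.0, -144.5, 92.8]
ee_rot: [-0.0, -0.026, 1.0, 0.0]
force: [-0.3, -0.8, -0.5]
grip_width: 0.626
```

```bash
python3 - <<'E'
from h import *
go(470,-145,75,183)
E
```

```text
p [ 470.  -144.5   92.8] yaw 183.0 grip 53.4 -> dxyz cm [ 0.01 -0.05  1.78] turn 0.0
```

{"fn": "apply_moves", "kwargs": {
  "targets": [
    [0,-0.05,1.0,0],
    [0,0,0.5,0],
    [0,0,0.25,0],
    [0,0,0,0],
    [0,0,0,0],
    [0,0,0,0]
  ]
}}

```text
time_s: 52.0
eef_pos: [469.8, -145.3, 75.5]
ee_rot: [0.0, -0.026, 1.0, -0.0]
force: [-0.7, -0.7, -1.7]
grip_width: 0.626
```

{"fn": "apply_moves", "kwargs": {
  "targets": [
    [0,0,0,0],
    [0,0,0,0],
    [0,0,0,0],
    [0,0,0,0],
    [0,0,0,0],
    [0,0,-1,0],
    [0,0,-3,0],
    [0,0,-4,0]
  ],
  "grip": 8.5
}}

```text
time_s: 52.8
eef_pos: [469.1, -145.0, 155.9]
ee_rot: [-0.001, -0.026, 1.0, 0.001]
force: [1.1, -0.4, -0.3]
grip_width: 0.997
```

{"fn": "apply_moves", "kwargs": {
  "targets": [
    [0,0,-4,0],
    [0,0,-4,0],
    [0,0,-4,0],
    [0,0,-4,0],
    [0,0,-2,0],
    [0,0,0,0],
    [0,0,0,0]
  ]
}}

```text
time_s: 53.5
eef_pos: [469.5, -145.1, 335.3]
ee_rot: [-0.0, -0.026, 1.0, 0.0]
force: [-0.6, 1.1, 0.1]
grip_width: 0.996
```

```bash
python3 - <<'E'
from h import *
W=cam("wrist","w24"); print(green(W,10))
for k,z in {"dropper_c":54,"vial_c":36,"ph_electrode":30,"coaster_blue_top":4,"coaster_orange_top":4}.items():
    for b in nets.boxes_of("wrist",k)[:4]:
        u=np.array(b["location"])*[560,420]; print(k,round(b["score"],2),u.round(),back(W,u,z).round())
hsv=cv2.cvtColor(W["img"],cv2.COLOR_RGB2HSV)
for n,lo,hi in(("blue",(105,150,60),(120,255,255)),("orange",(5,180,120),(16,255,255))):
    m=cv2.inRange(hsv,lo,hi); ks=[k for k in cv2.findContours(m,cv2.RETR_EXTERNAL,cv2.CHAIN_APPROX_NONE)[0] if cv2.contourArea(k)>100]
    for k in ks:
        P=np.array([back(W,p,4)[:2] for p in k[:,0].astype(float)],np.float32); print(n,cv2.minEnclosingCircle(P))
E
```

```text
[(array([280., 319.]), array([ 682., -133.]), 3.4, array([87.2, 52.5])), (array([280., 251.]), array([ 580. , -138.1]), 0.6, array([87.4, 52.8])), (array([280., 166.]), array([ 469.2, -145.1]), 3.0, array([86.5, 52.5]))]
dropper_c 0.82 [149. 122.] [ 421. -283.   54.]
dropper_c 0.57 [280. 317.] [ 647. -136.   54.]
dropper_c 0.4 [277. 164.] [ 458. -148.   54.]
vial_c 0.91 [393. 168.] [458. -17.  36.]
vial_c 0.59 [394.  87.] [373. -29.  36.]
coaster_blue_top 0.7 [176. 117.] [ 416. -270.    4.]
blue ((417.9048767089844, -287.1246032714844), 35.02791213989258)
orange ((630.4224853515625, -266.98150634765625), 23.479684829711914)
```

View pics/w24.png

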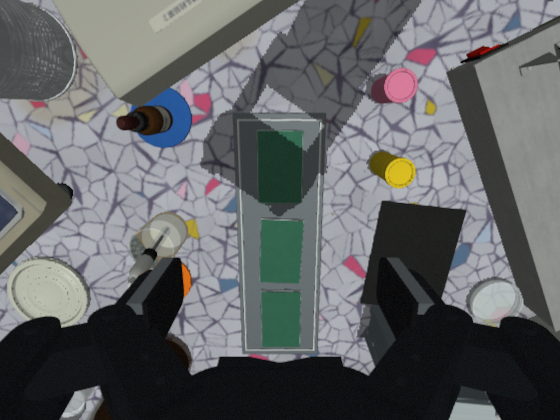

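{"fn": "apply_moves", "kwargs": {
  "targets": [
    [0,0,0,8.5],
    [0,0,0,8.5],
    [0,0,0,8.5],
    [0,0,0,8.5],
    [0,0,0,8.5],
    [0,0,0,8.5],
    [0,0,0,8.5],
    [0,0,0,8.5]
  ]
}}

```text
time_s: 54.6
eef_pos: [469.7, -145.3, 335.0]
ee_rot: [-0.0, 0.54, 0.842, -0.0]
force: [0.3, -0.7, 0.2]
grip_width: 0.998
```

{"fn": "apply_moves", "kwargs": {
  "targets": [
    [0,0,0,8.5],
    [0,0,0,8.5],
    [0,0,0,8.0],
    [-2.75,2.5,0,0],
    [-2.75,2.5,0,0],
    [0,0,0,0],
    [0,0,0,0]
  ]
}}

```text
time_s: 55.3
eef_pos: [519.8, -200.4, 334.5]
ee_rot: [-0.001, 0.707, 0.707, -0.0]
force: [-1.0, -0.9, 0.1]
grip_width: 1.0
```

```bash
python3 - <<'E'
from h import *
go(520,-200,335,90)
W=cam("wrist","w25")
for k,z in {"dropper_c":54,"vial_c":36,"ph_electrode":30,"coaster_blue_top":4,"coaster_orange_top":4}.items():
    for b in nets.boxes_of("wrist",k)[:4]:
        u=np.array(b["location"])*[560,420]; print(k,round(b["score"],2),u.round(),back(W,u,z).round())
E
```

```text
p [ 519.8 -200.4  334.5] yaw 90.0 grip 85.4 -> dxyz cm [ 0.04  0.02 -0.05] turn -0.0
dropper_c 0.67 [197. 246.] [ 424. -282.   54.]
vial_c 0.76 [135.  10.] [376. -37.  36.]
vial_c 0.62 [223.   6.] [464. -33.  36.]
vial_c 0.6 [371. 246.] [ 629. -290.   36.]
ph_electrode 0.27 [181. 345.] [ 386. -437.   30.]
coaster_blue_top 0.79 [211. 227.] [ 430. -278.    4.]
coaster_blue_top 0.19 [365. 339.] [ 642. -449.    4.]
coaster_orange_top 0.84 [361. 226.] [ 625. -276.    4.]
coaster_orange_top 0.73 [366. 343.] [ 643. -454.    4.]
```

View pics/w25.png

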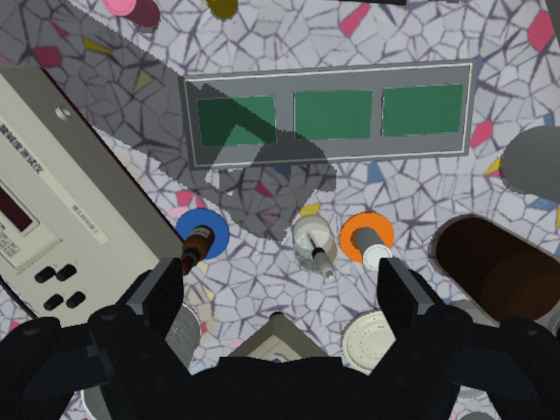

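```bash
python3 - <<'E'
from h import *
W=cam("wrist"); S=cam("side"); T=cam("top")
crop(W,"w25c",165,195,425,310,3)
crop(S,"s25",200,170,380,260,4)
hsv=cv2.cvtColor(W["img"],cv2.COLOR_RGB2HSV)
for n,lo,hi in(("blue",(105,150,60),(120,255,255)),("orange",(5,180,120),(16,255,255))):
    m=cv2.inRange(hsv,lo,hi); ks=[k for k in cv2.findContours(m,cv2.RETR_EXTERNAL,cv2.CHAIN_APPROX_NONE)[0] if cv2.contourArea(k)>300]
    for k in ks:
        P=np.array([back(W,p,4)[:2] for p in k[:,0].astype(float)],np.float32); print(n,cv2.minEnclosingCircle(P))
E
```

```text
blue ((418.4517517089844, -287.255126953125), 34.9758415222168)
orange ((631.8466796875, -291.8388977050781), 35.13626480102539)
```

View pics/w25c.png

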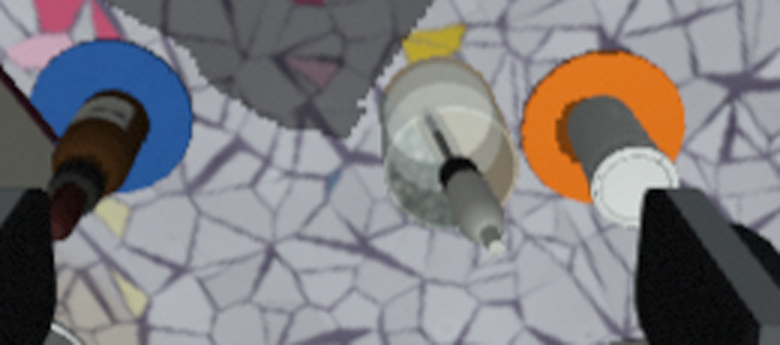

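View pics/s25.png

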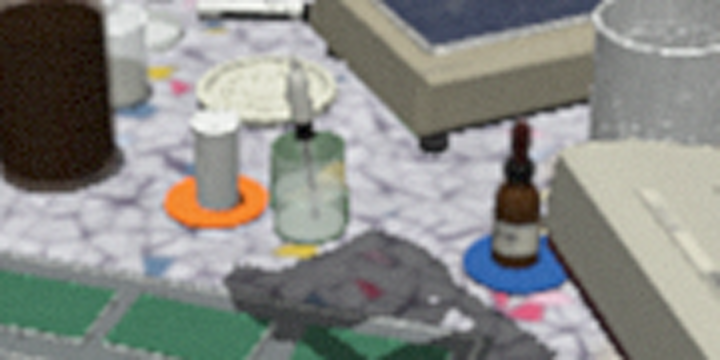

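```bash
python3 - <<'E'
from h import *
W=cam("wrist"); S=cam("side"); T=cam("top")
w=lambda x,y:(165+x/3-.33,195+y/3-.33); s=lambda x,y:(200+x/4-.37,170+y/4-.37)
print("rod tip",two(W,w(496,243),S,s(295,60)))
print("cup base",back(W,w(440,115),0), "cup base side",back(S,s(309,225),0))
print("vial top",back(W,w(634,186),68),two(W,w(634,186),S,s(217,122)))
print("drop top",back(W,w(60,228),104),two(W,w(60,228),S,s(521,127)))
print("vial top T",back(T,(190+397/3-.33,60+355/3-.33),68))
print("box corner near coaster", [back(W,u,z).round() for u,z in (((55,68),0),((185,255),0),((165,255),60))])
crop(T,"t26",280,150,420,300,5)
for p in ((418,-287,104),(418,-287,0),(632,-292,68)): print(proj(W,p),proj(S,p),proj(T,p))
E
```

```text
rod tip (array([ 567.20262984, -283.2878771 ,  123.19642799]), np.float64(1.1111134210689066))
cup base [ 561.52354125 -287.93228438    0.        ] cup base side [ 560.30393988 -286.06188246    0.        ]
vial top [ 627.56451373 -289.44089336   68.        ] (array([ 628.26525749, -291.96253871,   63.26559835]), np.float64(1.188274673268316))
drop top [ 424.00320815 -287.91718829  104.        ] (array([ 421.03669704, -292.28615687,   96.63439109]), np.float64(0.9621082953572212))
vial top T [ 624.74117584 -289.51389397   68.        ]
box corner near coaster [array([263., -86.,   0.]), array([ 393., -320.,    0.]), array([ 389., -291.,   60.])]
[178.65492001 269.84600515] [330.41742685 200.05028834] [323.97583567 244.6161295 ]
[201.9717046  232.26346422] [328.51774774 235.62461573] [321.22255385 246.69148193]
[379.78106444 258.764968  ] [252.21159567 198.31358065] [322.74960405 175.67273476]
```

View pics/t26.png

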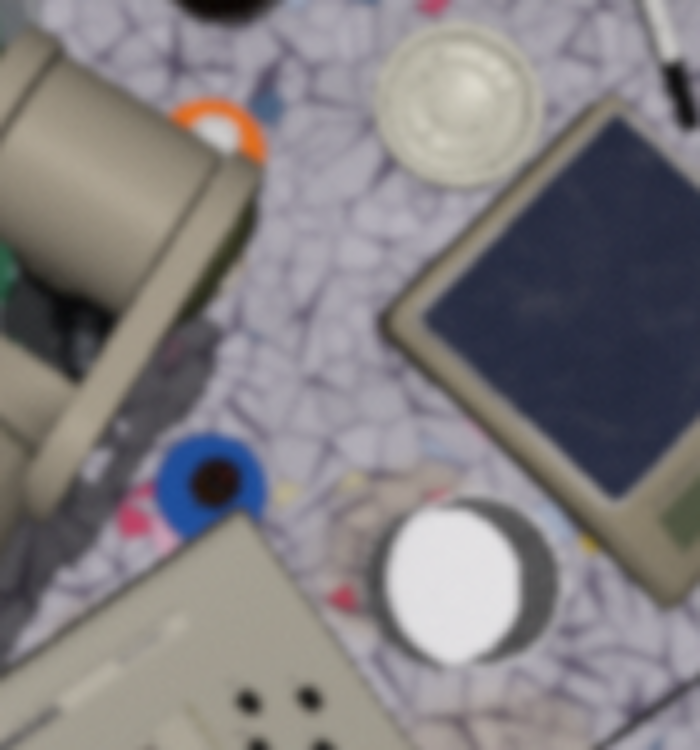

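```bash
python3 - <<'E'
from h import *
S=cam("side"); T=cam("top")
print(two(T,(327.8,252.8),S,(339.5,207)))
go(627.5,-290,335,15)
E
```

```text
(array([ 395.9425297 , -299.38979627,   81.95990699]), np.float64(1.6011506141339962))
p [ 519.8 -200.2  335.4] yaw 90.0 grip 84.8 -> dxyz cm [-8.98 10.77  0.04] turn 75.0
```

{"fn": "apply_moves", "kwargs": {
  "targets": [
    [-3.0,3.6,0,8.4],
    [0,0,0,8.4],
    [0,0,0,8.4],
    [0,0,0,8.4],
    [0,0,0,8.3],
    [0,0,0,8.3],
    [0,0,0,8.3],
    [0,0,0,8.3]
  ],
  "grip": 6.0
}}

```text
time_s: 56.8
eef_pos: [555.8, -230.3, 335.3]
ee_rot: [-0.0, 0.98, 0.198, -0.0]
force: [-0.4, 0.0, -0.1]
grip_width: 0.705
```

{"fn": "apply_moves", "kwargs": {
  "targets": [
    [0,0,0,8.2],
    [0,0,0,0]
  ]
}}

```text
time_s: 57.0
eef_pos: [555.8, -230.2, 335.3]
ee_rot: [-0.0, 0.992, 0.13, -0.0]
force: [0.0, 0.7, 0.2]
grip_width: 0.702
```

```bash
python3 - <<'E'
from h import *
go(627.5,-290,335,15)
W=cam("wrist","w27")
E
```

```text
p [ 555.8 -230.2  335.3] yaw 14.9 grip 60.0 -> dxyz cm [5.39 7.62 0.03] turn -0.1
```

View pics/w27.png

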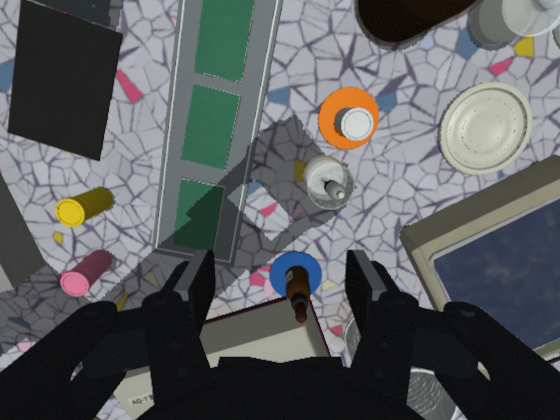

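```bash
python3 - <<'E'
from h import *
W=cam("wrist"); crop(W,"w27c",240,70,420,340,3)
hsv=cv2.cvtColor(W["img"],cv2.COLOR_RGB2HSV)
for n,lo,hi in(("blue",(105,150,60),(120,255,255)),("orange",(5,180,120),(16,255,255))):
    m=cv2.inRange(hsv,lo,hi)
    for k in cv2.findContours(m,cv2.RETR_EXTERNAL,cv2.CHAIN_APPROX_NONE)[0]:
        if cv2.contourArea(k)<300: continue
        P=np.array([back(W,p,4)[:2] for p in k[:,0].astype(float)],np.float32); print(n,cv2.minEnclosingCircle(P))
E
```

```text
blue ((418.4745788574219, -287.4994812011719), 35.539546966552734)
orange ((632.3751220703125, -292.7186279296875), 35.20927047729492)
```

View pics/w27c.png

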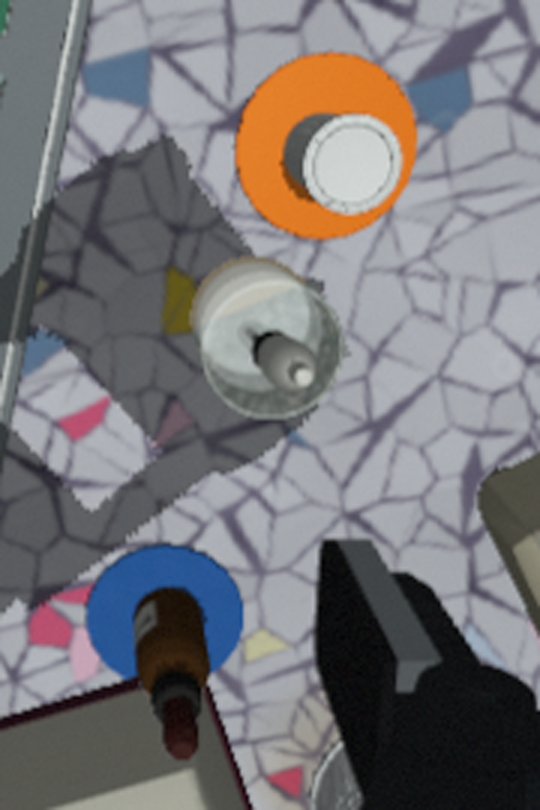

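```bash
python3 - <<'E'
from h import *
W=cam("wrist"); w=lambda x,y:(240+x/3-.33,70+y/3-.33)
v=back(W,w(352,164),68); d=back(W,w(181,741),102); e=back(W,w(301,374),122)
print(v,d,e); print("drop shoulder mid z~45?",back(W,w(170,622),50))
for p in ((424,-290),(420,-289),(418.4,-287.4)):
    print([((proj(W,(*p,z))-[240,70])*3).round() for z in(4,54,104)])
go(v[0],v[1],95,15)
E
```

```text
[ 628.60528845 -289.81610948   68.        ] [ 423.64088454 -288.3617635   102.        ] [ 566.79649151 -282.399205    122.        ]
drop shoulder mid z~45? [ 440.84440213 -281.96838432   50.        ]
[array([171., 607.]), array([177., 667.]), array([185., 744.])]
[array([166., 614.]), array([172., 675.]), array([179., 752.])]
[array([162., 616.]), array([167., 677.]), array([174., 755.])]
p [ 555.8 -230.2  335.3] yaw 15.2 grip 60.0 -> dxyz cm [ 5.46  7.66 24.03] turn 0.2
```

{"fn": "apply_moves", "kwargs": {
  "targets": [
    [1.8,2.55,0,0],
    [1.8,2.55,0,0],
    [1.85,2.55,0,0],
    [0,0,0,0],
    [0,0,3,0],
    [0,0,4,0],
    [0,0,3,0],
    [0,0,0,0]
  ]
}}

```text
time_s: 57.95
eef_pos: [626.9, -289.0, 231.1]
ee_rot: [-0.003, 0.991, 0.132, -0.003]
force: [-0.5, -0.7, -0.3]
grip_width: 0.707
```

{"fn": "apply_moves", "kwargs": {
  "targets": [
    [0,0,0,0],
    [0,0,0,0],
    [0,0,0,0]
  ]
}}

```text
time_s: 58.25
eef_pos: [628.6, -290.2, 237.6]
ee_rot: [0.001, 0.991, 0.131, 0.001]
force: [-0.1, 0.4, -0.6]
grip_width: 0.699
```

```bash
python3 - <<'E'
from h import *
go(628.3,-289.7,95,15)
W=cam("wrist","w28")
E
```

```text
p [ 628.6 -290.2  237.6] yaw 15.0 grip 59.7 -> dxyz cm [-0.04 -0.09 14.26] turn 0.0
```

View pics/w28.png

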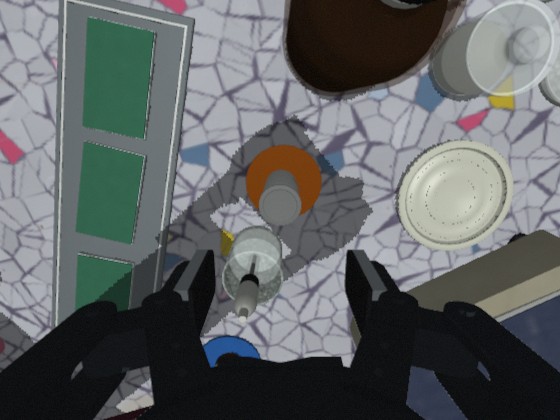

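{"fn": "apply_moves", "kwargs": {
  "targets": [
    [0,-0.05,3,0],
    [0,0,3,0],
    [0,0,3,0],
    [0,0,2,0],
    [0,0,1,0],
    [0,0,0,0],
    [0,0,0,0],
    [0,0,0,0]
  ]
}}

```text
time_s: 59.1
eef_pos: [628.6, -289.9, 117.1]
ee_rot: [0.001, 0.991, 0.131, 0.001]
force: [-0.2, -0.5, 1.4]
grip_width: 0.705
```

```bash
python3 - <<'E'
from h import *
go(628.3,-289.7,95,15)
W=cam("wrist","w29")
S=cam("side"); crop(S,"s29",180,120,340,260,4)
E
```

```text
p [ 628.6 -289.9  117.1] yaw 15.0 grip 60.2 -> dxyz cm [-0.03 -0.03  2.21] turn 0.0
```

View pics/w29.png

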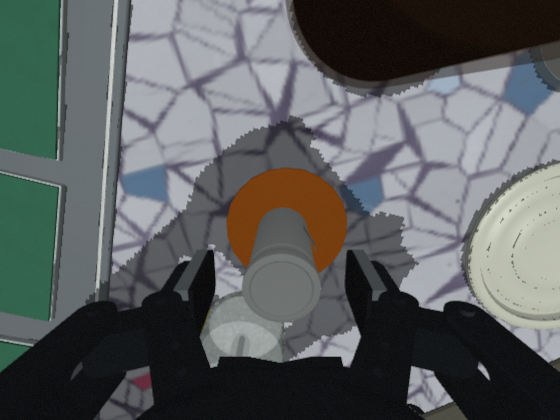

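View pics/s29.png

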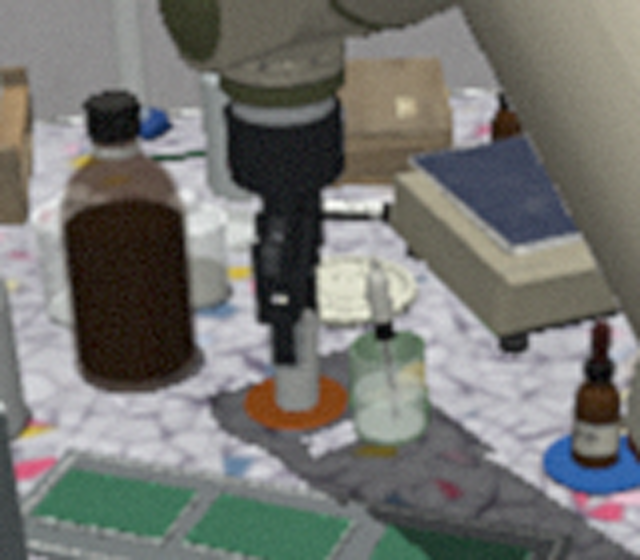

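{"fn": "apply_moves", "kwargs": {
  "targets": [
    [0,0,1.2,0],
    [0,0,1,0],
    [0,0,0,0],
    [0,0,0,0]
  ]
}}

```text
time_s: 59.6
eef_pos: [628.0, -289.5, 92.8]
ee_rot: [-0.0, 0.991, 0.131, -0.0]
force: [0.5, 0.2, -0.6]
grip_width: 0.704
```

{"fn": "apply_moves", "kwargs": {
  "targets": [
    [0,0,0,0],
    [0,0,0,0],
    [0,0,0,0],
    [0,0,0,0],
    [0,0,0,0],
    [0,0,0,0],
    [0,0,0,0],
    [0,0,0,0]
  ],
  "grip": 2.7,
  "force": 30
}}

```text
time_s: 60.4
eef_pos: [628.3, -289.6, 93.9]
ee_rot: [0.0, 0.991, 0.131, 0.0]
force: [-0.4, -0.9, 6.1]
grip_width: 0.331
```

{"fn": "apply_moves", "kwargs": {
  "targets": [
    [0,0,-0.5,0],
    [0,0,-1.5,0],
    [0,0,-3,0],
    [0,0,-4,0],
    [0,0,-4,0],
    [0,0,-4,0],
    [0,0,0,0],
    [0,0,0,0]
  ]
}}

```text
time_s: 61.2
eef_pos: [628.0, -289.5, 264.6]
ee_rot: [0.0, 0.991, 0.131, 0.001]
force: [-0.7, -0.2, -1.9]
grip_width: 0.334
```

```bash
python3 - <<'E'
from h import *
W=cam("wrist","w30")
go(492,-300,265,135)
E
```

```text
p [ 627.8 -289.3  263. ] yaw 15.0 grip 28.7 -> dxyz cm [-13.4   -2.49  -0.19] turn -120.0
```

View pics/w30.png

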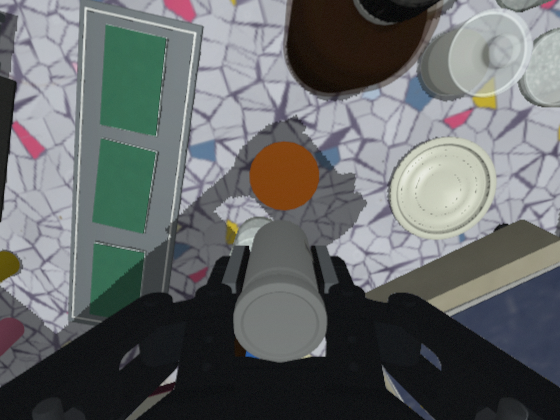

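{"fn": "apply_moves", "kwargs": {
  "targets": [
    [-1.4,-0.25,0,0],
    [-3,-0.56,0,0],
    [-3,-0.56,0,0],
    [-3,-0.56,0,0],
    [-2,-0.37,0,0],
    [-1.0,-0.19,0,0],
    [0,0,0,-5],
    [0,0,0,-8]
  ]
}}

```text
time_s: 62.05
eef_pos: [492.1, -300.1, 262.6]
ee_rot: [-0.001, 0.97, 0.244, -0.0]
force: [-0.2, -0.9, -0.9]
grip_width: 0.334
```

{"fn": "apply_moves", "kwargs": {
  "targets": [
    [0,0,0,-8.5],
    [0,0,0,-8.5],
    [0,0,0,-8.5],
    [0,0,0,-8.5],
    [0,0,0,-8.5],
    [0,0,0,-8.5],
    [0,0,0,-8.5],
    [0,0,0,-8.5]
  ]
}}

```text
time_s: 62.85
eef_pos: [492.5, -300.0, 262.4]
ee_rot: [-0.001, 0.667, 0.745, 0.0]
force: [1.3, 0.5, -0.4]
grip_width: 0.335
```

{"fn": "apply_moves", "kwargs": {
  "targets": [
    [0,0,0,-8.5],
    [0,0,0,-8.5],
    [0,0,0,-8.5],
    [0,0,0,-8.5],
    [0,0,0,-5],
    [0,0,0,0],
    [0,0,0,0]
  ]
}}

```text
time_s: 63.55
eef_pos: [492.4, -300.0, 262.8]
ee_rot: [-0.001, 0.384, 0.923, 0.0]
force: [-0.2, -0.3, 0.1]
grip_width: 0.335
```

```bash
python3 - <<'E'
from h import *
W=cam("wrist","w31")
go(492,-300,90.5,135)
E
```

```text
p [ 492.3 -300.1  262.9] yaw 134.9 grip 28.3 -> dxyz cm [ 0.02 -0.02 17.24] turn -0.1
```

View pics/w31.png

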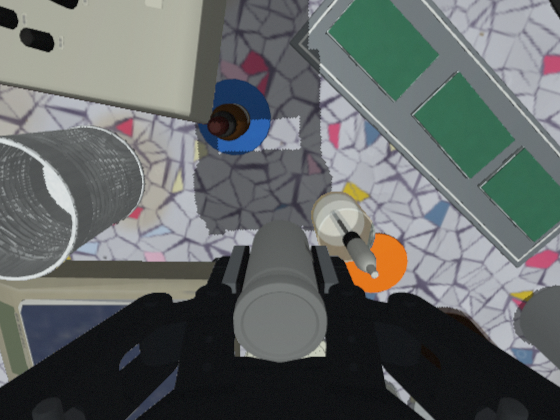

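```bash
python3 - <<'E'
from h import *
W=cam("wrist")
for u,z in (((215,262),0),((130,262),0),((230,278),60),((100,280),60)): print(u,z,back(W,u,z).round())
E
```

```text
(215, 262) 0 [ 508. -417.    0.]
(130, 262) 0 [ 441. -483.    0.]
(230, 278) 60 [ 517. -389.   60.]
(100, 280) 60 [ 433. -475.   60.]
```

{"fn": "apply_moves", "kwargs": {
  "targets": [
    [0,0,3,0],
    [0,0,4,0],
    [0,0,4,0],
    [0,0,3,0],
    [0,0,1,0],
    [0,0,0,0],
    [0,0,0,0],
    [0,0,0,0]
  ]
}}

```text
time_s: 64.45
eef_pos: [492.9, -300.7, 115.2]
ee_rot: [0.001, 0.383, 0.924, -0.001]
force: [0.4, -0.4, -0.1]
grip_width: 0.336
```

```bash
python3 - <<'E'
from h import *
go(492,-300,90.5,135)
S=cam("side"); crop(S,"s32",200,120,360,260,4)
E
```

```text
p [ 492.9 -300.7  115.2] yaw 135.0 grip 28.7 -> dxyz cm [ 0.12 -0.01  2.47] turn 0.0
```

View pics/s32.png

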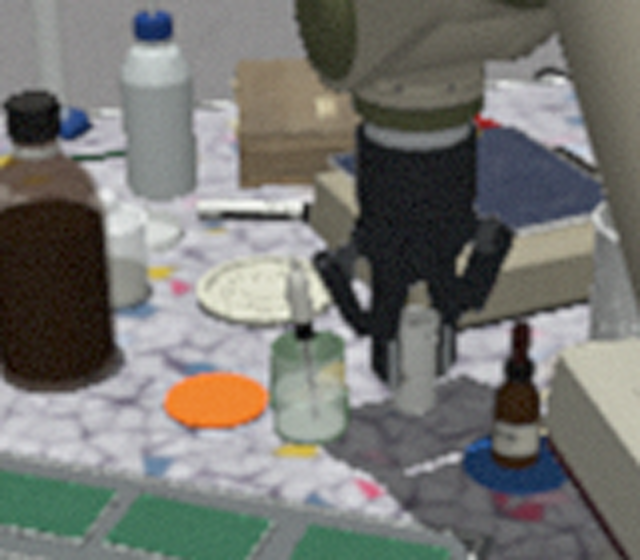

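{"fn": "apply_moves", "kwargs": {
  "targets": [
    [0,0,1.2,0],
    [0,0,0.7,0],
    [0,0,0.3,0],
    [0,0,0,0],
    [0,0,0,0],
    [0,0,0.1,0],
    [0,0,0,0],
    [0,0,0,0]
  ]
}}

```text
time_s: 65.3
eef_pos: [492.3, -300.2, 90.5]
ee_rot: [0.0, 0.383, 0.924, -0.0]
force: [-0.2, 0.2, -1.1]
grip_width: 0.331
```

{"fn": "apply_moves", "kwargs": {
  "targets": [
    [0,0,0.05,0],
    [0,0,0,0],
    [0,0,0,0]
  ]
}}

```text
time_s: 65.6
eef_pos: [492.2, -300.2, 89.9]
ee_rot: [0.0, 0.383, 0.924, 0.0]
force: [-0.1, 0.6, -0.4]
grip_width: 0.331
```

{"fn": "apply_moves", "kwargs": {
  "targets": [
    [0,0,0,0],
    [0,0,0,0],
    [0,0,0,0],
    [0,0,0,0],
    [0,0,0,0],
    [0,0,-1,0],
    [0,0,-3,0],
    [0,0,-4,0]
  ],
  "grip": 5.4
}}

```text
time_s: 66.4
eef_pos: [491.7, -299.8, 170.2]
ee_rot: [-0.001, 0.383, 0.924, 0.001]
force: [-0.6, -0.2, 0.3]
grip_width: 0.631
```

{"fn": "apply_moves", "kwargs": {
  "targets": [
    [0,0,-4,0],
    [0,0,-4,0],
    [0,0,-4,0],
    [0,0,-4,0],
    [0,0,0,0],
    [0,0,0,0]
  ]
}}

```text
time_s: 67.0
eef_pos: [492.1, -300.1, 330.8]
ee_rot: [0.001, 0.383, 0.924, -0.0]
force: [-0.6, -0.7, -1.5]
grip_width: 0.632
```

```bash
python3 - <<'E'
from h import *
W=cam("wrist","w33")
for k,z in {"dropper_c":54,"vial_c":32}.items():
    for b in nets.boxes_of("wrist",k)[:4]:
        u=np.array(b["location"])*[560,420]; print(k,round(b["score"],2),u.round(),back(W,u,z).round())
go(423.5,-288.5,330,29)
E
```

```text
dropper_c 0.91 [240. 118.] [ 422. -286.   54.]
vial_c 0.82 [279. 171.] [ 491. -300.   32.]
vial_c 0.36 [238. 119.] [ 420. -291.   32.]
p [ 492.  -300.   328.7] yaw 135.0 grip 54.1 -> dxyz cm [ 5.66 -4.03 -0.11] turn 106.0
```

View pics/w33.png

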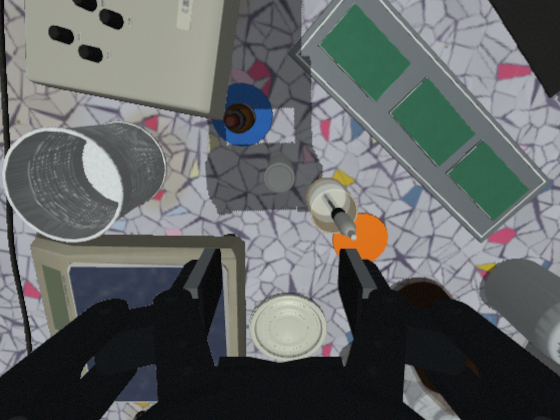

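```bash
python3 - <<'E'
from h import *
W=cam("wrist"); crop(W,"w33c",200,70,320,220,5)
E
```

```text
(no output)
```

View pics/w33c.png

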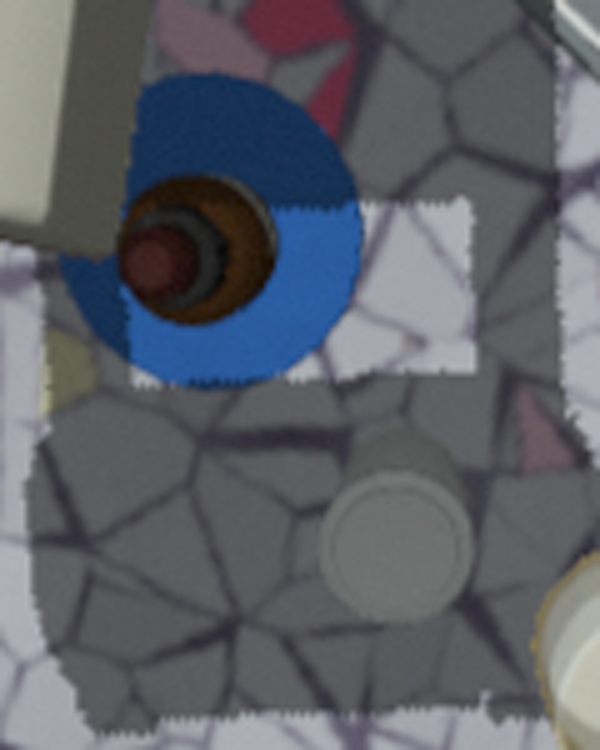

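{"fn": "apply_moves", "kwargs": {
  "targets": [
    [0,0,0,8.5],
    [0,0,0,8.5],
    [0,0,0,8.5],
    [0,0,0,8.5],
    [0,0,0,8.5],
    [0,0,0,8.5],
    [0,0,0,8.5],
    [0,0,0,8.5]
  ]
}}

```text
time_s: 68.0
eef_pos: [492.1, -300.1, 329.0]
ee_rot: [-0.001, 0.836, 0.549, -0.0]
force: [-0.5, 0.1, -0.7]
grip_width: 0.632
```

{"fn": "apply_moves", "kwargs": {
  "targets": [
    [0,0,0,8.5],
    [0,0,0,8.5],
    [0,0,0,8.5],
    [0,0,0,8.5],
    [0,0,0,4],
    [0,0,0,0]
  ]
}}

```text
time_s: 68.6
eef_pos: [492.2, -300.1, 329.1]
ee_rot: [-0.001, 0.968, 0.25, -0.0]
force: [0.2, -0.1, 0.1]
grip_width: 0.633
```

```bash
python3 - <<'E'
from h import *
go(423.5,-288.5,330,29)
W=cam("wrist","w34"); crop(W,"w34c",200,230,360,350,5)
E
```

```text
p [ 492.2 -300.1  329.1] yaw 29.0 grip 54.1 -> dxyz cm [-5.44 -4.35 -0.08] turn -0.0
```

View pics/w34.png

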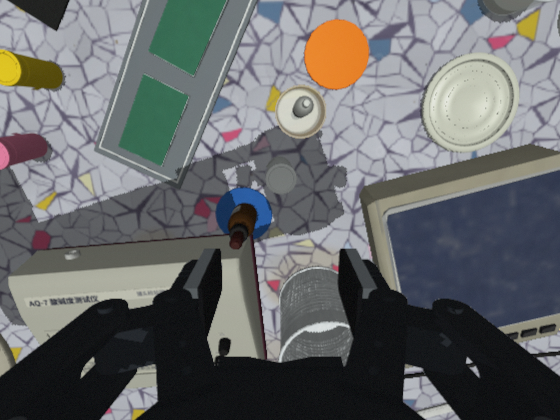

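```bash
python3 - <<'E'
from h import *
W=cam("wrist"); crop(W,"w34c",200,175,300,265,6)
# pose for w33: reconstruct
s,M=st()
Rt=M.T@W["R"]; t=M.T@(W["eye"]-s["eef_pos"])
c=np.cos(np.radians(134.98)); sn=np.sin(np.radians(134.98))
M2=np.array([[c,sn,0],[sn,-c,0],[0,0,-1]])
W2=dict(W); W2["R"]=M2@Rt; W2["eye"]=np.array([492.1,-300.1,328.8])+M2@t
u=lambda x,y:(200+x/5-.4,70+y/5-.4)
print("bulb w33",back(W2,u(157,265),104),"cap centre z~80?",back(W2,u(183,257),82),"body(z~45)",back(W2,u(203,250),57),"vial top",back(W2,u(396,548),64))
for p in ((423.5,-288.5),(420,-288.5)): print([((proj(W2,(*p,z))-[200,70])*5).round() for z in(4,59,82,104)])
E
```

```text
bulb w33 [ 420.95992096 -288.85861428  104.        ] cap centre z~80? [ 421.87546022 -287.31901648   82.        ] body(z~45) [ 422.24294835 -286.47820503   57.        ] vial top [ 491.64200813 -301.22770571   64.        ]
[array([225., 250.]), array([198., 260.]), array([183., 266.]), array([167., 272.])]
[array([214., 239.]), array([185., 248.]), array([169., 252.]), array([152., 257.])]
```

View pics/w34c.png

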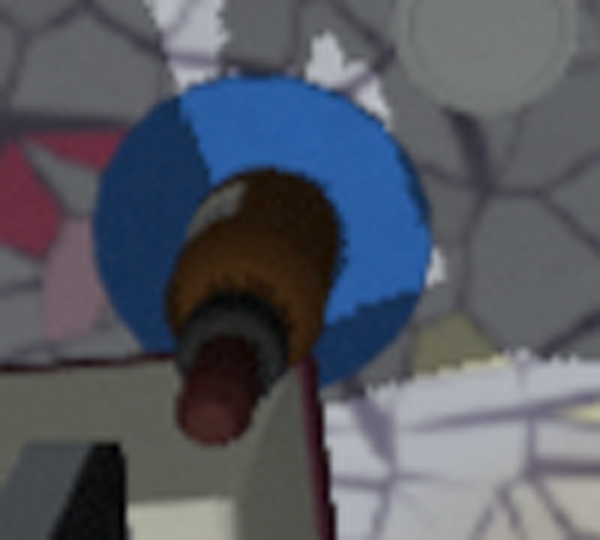

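```bash
python3 - <<'E'
from h import *
W=cam("wrist"); u=lambda x,y:(200+x/6-.4,175+y/6-.4)
print(back(W,u(215,412),102),[((proj(W,(422,-288,z))-[200,175])*6).round() for z in(4,59,82,104)])
go(422,-288,111,29)
E
```

```text
[ 422.1642835  -289.54463864  102.        ] [array([266., 221.]), array([235., 313.]), array([219., 360.]), array([202., 411.])]
p [ 492.2 -300.2  329.5] yaw 29.1 grip 54.0 -> dxyz cm [-5.53 -4.46 21.86] turn 0.1
```

{"fn": "apply_moves", "kwargs": {
  "targets": [
    [-1.9,-1.5,0,0],
    [-1.9,-1.5,0,0],
    [-1.75,-1.4,0,0],
    [0,0,0,0],
    [0,0,3,0],
    [0,0,4,0],
    [0,0,3,0],
    [0,0,0,0]
  ]
}}

```text
time_s: 69.55
eef_pos: [421.9, -287.8, 226.5]
ee_rot: [-0.003, 0.968, 0.251, -0.002]
force: [0.1, 0.5, 0.6]
grip_width: 0.632
```

{"fn": "apply_moves", "kwargs": {
  "targets": [
    [0,0,2,0],
    [0,0,0,0],
    [0,0,0,0],
    [0,0,0,0]
  ]
}}

```text
time_s: 69.95
eef_pos: [422.9, -289.0, 211.4]
ee_rot: [0.001, 0.968, 0.251, 0.001]
force: [-0.7, 0.0, -0.1]
grip_width: 0.635
```

```bash
python3 - <<'E'
from h import *
go(422.2,-288.7,111,29)
W=cam("wrist","w35")
S=cam("side"); crop(S,"s35",250,120,410,260,4)
E
```

```text
p [ 422.9 -289.   211.4] yaw 29.0 grip 54.2 -> dxyz cm [-0.05 -0.08 10.04] turn 0.0
```

View pics/w35.png

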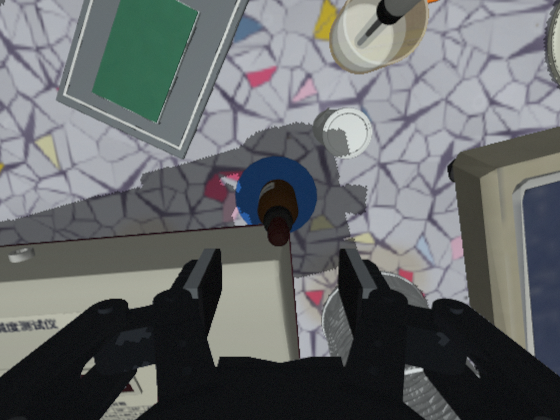

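View pics/s35.png

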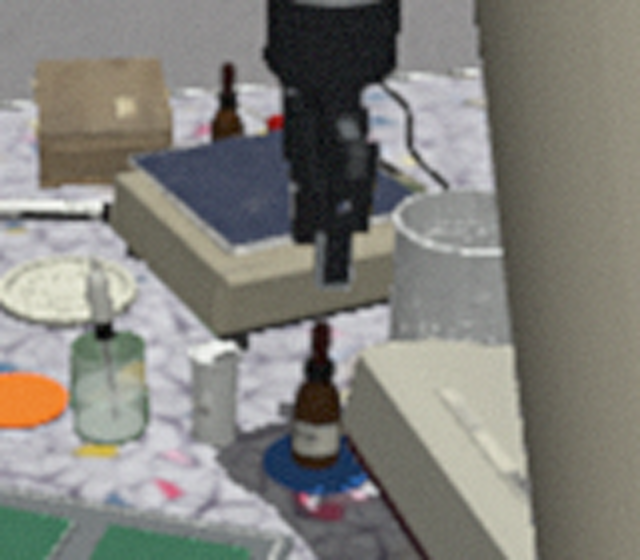

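{"fn": "apply_moves", "kwargs": {
  "targets": [
    [0,-0.04,2,0],
    [0,0,2.5,0],
    [0,0,2.5,0],
    [0,0,2,0],
    [0,0,1,0],
    [0,0,0,0],
    [0,0,0,0],
    [0,0,0,0]
  ]
}}

```text
time_s: 70.85
eef_pos: [422.6, -288.7, 111.0]
ee_rot: [0.001, 0.968, 0.251, 0.0]
force: [0.4, 0.7, 0.5]
grip_width: 0.635
```

```bash
python3 - <<'E'
from h import *
go(422.2,-288.7,111,29)
W=cam("wrist","w36")
S=cam("side"); crop(S,"s36",250,120,410,260,4)
E
```

```text
p [ 422.6 -288.7  111. ] yaw 29.0 grip 54.2 -> dxyz cm [-0.03 -0.02 -0.  ] turn 0.0
```

View pics/w36.png

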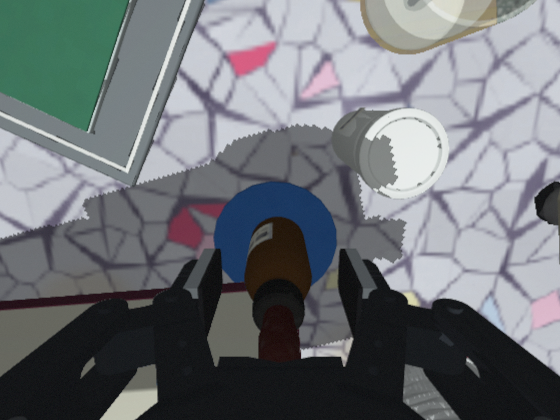

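View pics/s36.png

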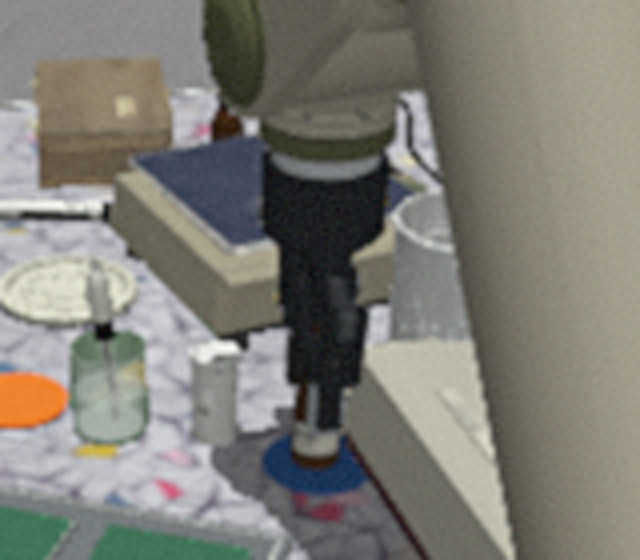

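{"fn": "apply_moves", "kwargs": {
  "targets": [
    [0,0,0,0],
    [0,0,0,0],
    [0,0,0,0],
    [0,0,0,0],
    [0,0,0,0],
    [0,0,0,0],
    [0,0,0,0],
    [0,0,0,0]
  ],
  "grip": 2.4,
  "force": 30
}}

```text
time_s: 71.75
eef_pos: [422.3, -288.3, 110.3]
ee_rot: [0.0, 0.968, 0.251, 0.0]
force: [-1.6, 1.1, 5.2]
grip_width: 0.336
```

{"fn": "apply_moves", "kwargs": {
  "targets": [
    [0,0,-0.3,0],
    [0,0,-1,0],
    [0,0,-2,0],
    [0,0,-3,0],
    [0,0,-4,0],
    [0,0,-4,0],
    [0,0,-3,0],
    [0,0,0,0]
  ]
}}

```text
time_s: 72.55
eef_pos: [422.8, -288.9, 287.5]
ee_rot: [0.004, 0.968, 0.251, 0.002]
force: [1.0, -0.1, -1.1]
grip_width: 0.334
```

```bash
python3 - <<'E'
from h import *
W=cam("wrist","w37")
go(632,-292.3,283,15)
S=cam("side"); crop(S,"s37",220,80,420,260,4)
E
```

```text
p [ 422.4 -288.5  284.9] yaw 29.0 grip 28.3 -> dxyz cm [18.15 10.5   0.25] turn 14.0
```

View pics/w37.png

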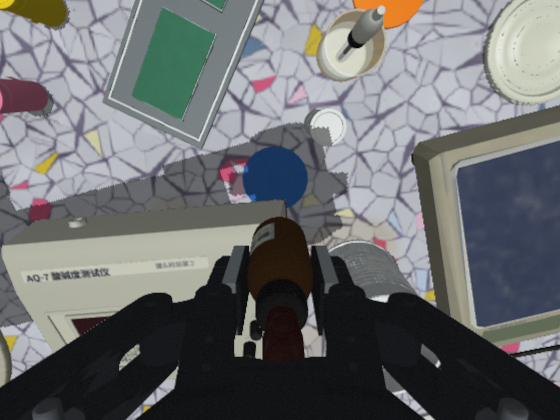

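View pics/s37.png

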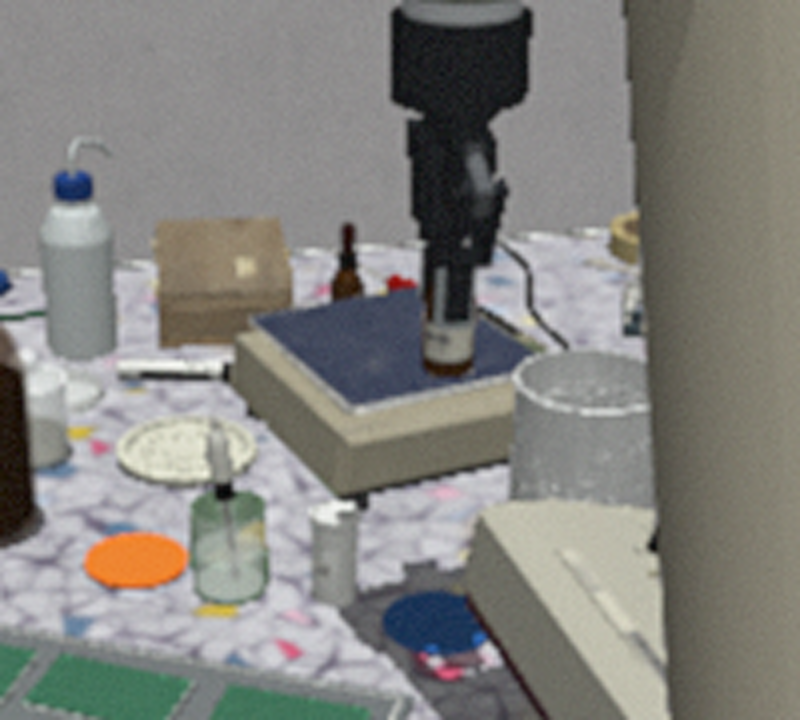

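{"fn": "apply_moves", "kwargs": {
  "targets": [
    [1.5,0.87,0,0],
    [3,1.74,0,0],
    [3,1.74,0,0],
    [3,1.74,0,0],
    [3,1.74,0,0],
    [2.65,1.5,0,0],
    [1.5,0.87,0,0],
    [0.5,0.3,0,0]
  ]
}}

```text
time_s: 73.45
eef_pos: [632.7, -291.6, 280.3]
ee_rot: [-0.001, 0.968, 0.251, -0.001]
force: [-0.5, -0.8, -1.7]
grip_width: 0.336
```

{"fn": "apply_moves", "kwargs": {
  "targets": [
    [0,0,0,7],
    [0,0,0,7],
    [0,0,2,0],
    [0,0,2,0],
    [0,0,0,0],
    [0,0,0,0],
    [0,0,0,0]
  ]
}}

```text
time_s: 74.15
eef_pos: [631.8, -292.3, 244.2]
ee_rot: [0.001, 0.991, 0.131, 0.001]
force: [-1.2, -0.9, -0.7]
grip_width: 0.338
```

```bash
python3 - <<'E'
from h import *
W=cam("wrist","w38")
hsv=cv2.cvtColor(W["img"],cv2.COLOR_RGB2HSV)
m=cv2.inRange(hsv,(5,180,80),(16,255,255))
for k in cv2.findContours(m,cv2.RETR_EXTERNAL,cv2.CHAIN_APPROX_NONE)[0]:
    if cv2.contourArea(k)<300: continue
    P=np.array([back(W,p,4)[:2] for p in k[:,0].astype(float)],np.float32); print(cv2.minEnclosingCircle(P))
go(632,-292.3,111,15)
E
```

```text
((632.5147705078125, -292.9757080078125), 35.40706253051758)
p [ 631.9 -292.3  244.2] yaw 15.0 grip 28.6 -> dxyz cm [-0.   -0.02 13.32] turn 0.0
```

View pics/w38.png

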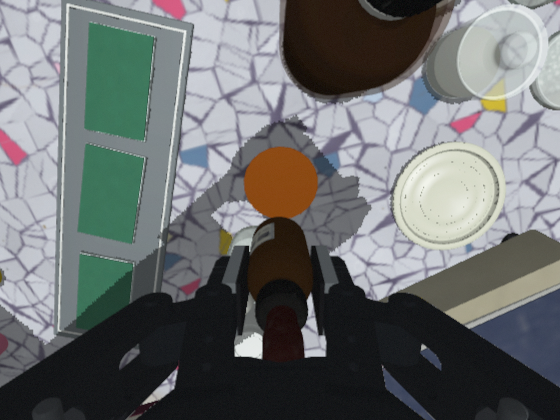

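{"fn": "apply_moves", "kwargs": {
  "targets": [
    [0.04,0.05,2,0],
    [0,0,3,0],
    [0,0,3,0],
    [0,0,2,0],
    [0,0,1,0],
    [0,0,0,0],
    [0,0,0,0],
    [0,0,0,0]
  ]
}}

```text
time_s: 75.0
eef_pos: [632.8, -292.8, 134.6]
ee_rot: [0.001, 0.991, 0.131, 0.001]
force: [0.2, 0.7, -0.7]
grip_width: 0.333
```

```bash
python3 - <<'E'
from h import *
go(632.2,-292.6,110.6,15)
S=cam("side"); crop(S,"s39",180,120,340,260,4)
W=cam("wrist","w39")
E
```

```text
p [ 632.8 -292.8  134.6] yaw 15.0 grip 28.5 -> dxyz cm [-0.06 -0.04  2.4 ] turn 0.0
```

View pics/s39.png

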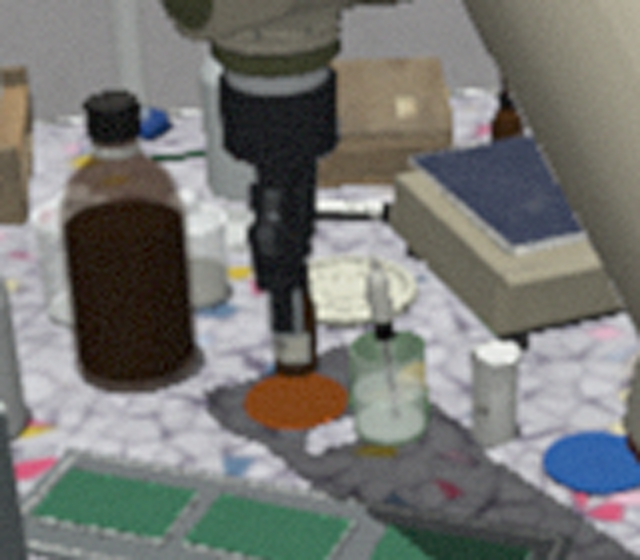

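View pics/w39.png

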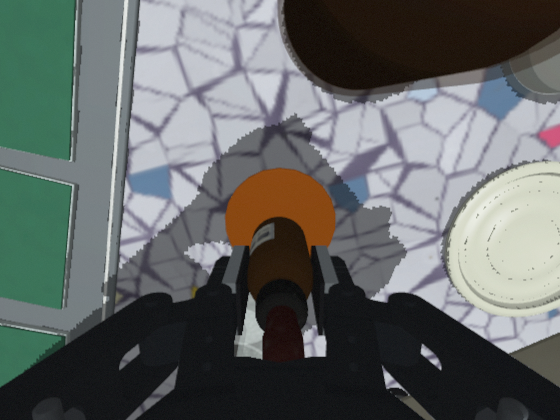

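{"fn": "apply_moves", "kwargs": {
  "targets": [
    [0,0,1.2,0],
    [0,0,0.7,0],
    [0,0,0.3,0],
    [0,0,0,0],
    [0,0,0,0],
    [0,0,0.1,0],
    [0,0,0,0],
    [0,0,0,0]
  ]
}}

```text
time_s: 75.9
eef_pos: [632.4, -292.4, 110.4]
ee_rot: [0.0, 0.991, 0.131, 0.0]
force: [-2.4, 2.3, 5.7]
grip_width: 0.335
```

{"fn": "apply_moves", "kwargs": {
  "targets": [
    [0,0,0,0],
    [0,0,0,0],
    [0,0,0,0],
    [0,0,0,0],
    [0,0,0,0],
    [0,0,-0.5,0],
    [0,0,-2,0],
    [0,0,-3,0]
  ],
  "grip": 5.4
}}

```text
time_s: 76.7
eef_pos: [631.8, -292.1, 164.2]
ee_rot: [-0.001, 0.991, 0.131, -0.001]
force: [0.8, 0.0, 0.1]
grip_width: 0.634
```

{"fn": "apply_moves", "kwargs": {
  "targets": [
    [0,0,-4,0],
    [0,0,-4,0],
    [0,0,-4,0],
    [0,0,-4,0],
    [0,0,0,0],
    [0,0,0,0]
  ]
}}

```text
time_s: 77.3
eef_pos: [632.3, -292.4, 325.6]
ee_rot: [0.0, 0.991, 0.131, 0.001]
force: [-0.1, -0.5, -0.7]
grip_width: 0.629
```

```bash
python3 - <<'E'
from h import *
W=cam("wrist","w40")
go(491.8,-301,330,135)
for k,z in {"dropper_c":54,"vial_c":32}.items():
    for b in nets.boxes_of("wrist",k)[:3]:
        u=np.array(b["location"])*[560,420]; print(k,round(b["score"],2),u.round(),back(W,u,z).round())
E
```

```text
p [ 632.2 -292.4  324.1] yaw 15.0 grip 54.0 -> dxyz cm [-13.78  -2.8   -0.57] turn -120.0
dropper_c 0.91 [278. 178.] [ 631. -291.   54.]
vial_c 0.74 [ 22. 251.] [462. -19.  32.]
vial_c 0.69 [153.  88.] [ 685. -142.   32.]
vial_c 0.65 [ 24. 318.] [367. -26.  32.]
```

View pics/w40.png

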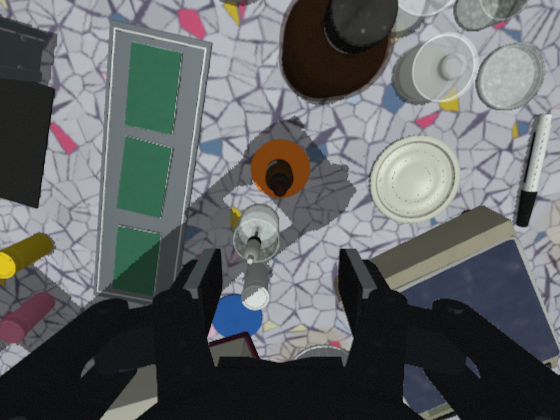

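{"fn": "apply_moves", "kwargs": {
  "targets": [
    [-2,-0.4,0,-8.5],
    [0,0,0,-8.5],
    [0,0,0,-8.5],
    [0,0,0,-8.5],
    [0,0,0,-8.5],
    [0,0,0,-8.5],
    [0,0,0,-8.5],
    [0,0,0,-8.5]
  ]
}}

```text
time_s: 78.25
eef_pos: [611.9, -293.7, 323.5]
ee_rot: [-0.001, 0.747, 0.665, -0.0]
force: [-0.8, -0.1, -0.6]
grip_width: 0.63
```

{"fn": "apply_moves", "kwargs": {
  "targets": [
    [0,0,0,-8.5],
    [0,0,0,-8.5],
    [0,0,0,-8.5],
    [0,0,0,-8.5],
    [0,0,0,-8.5],
    [0,0,0,-8.5],
    [0,0,0,-1],
    [0,0,0,0]
  ]
}}

```text
time_s: 79.05
eef_pos: [611.9, -293.7, 324.1]
ee_rot: [-0.001, 0.384, 0.923, 0.0]
force: [0.4, 0.4, -0.8]
grip_width: 0.631
```

```bash
python3 - <<'E'
from h import *
go(491.8,-300.8,330,135)
E
```

```text
p [ 611.9 -293.7  324.1] yaw 134.8 grip 53.9 -> dxyz cm [ 7.97 -9.02 -0.58] turn -0.2
```

{"fn": "apply_moves", "kwargs": {
  "targets": [
    [1.6,-1.8,0,0],
    [2.4,-2.7,0,0],
    [2.4,-2.7,0,0],
    [1.57,-1.82,0,0],
    [0,0,0,0],
    [0,0,2,0],
    [0,0,0,0],
    [0,0,0,0]
  ]
}}

```text
time_s: 79.85
eef_pos: [492.3, -301.1, 304.9]
ee_rot: [-0.0, 0.383, 0.924, 0.0]
force: [0.0, -0.9, 0.7]
grip_width: 0.633
```

```bash
python3 - <<'E'
from h import *
W=cam("wrist","w41"); crop(W,"w41c",220,110,340,230,5)
hsv=cv2.cvtColor(W["img"],cv2.COLOR_RGB2HSV)
m=cv2.inRange(hsv,(105,150,40),(120,255,255))
for k in cv2.findContours(m,cv2.RETR_EXTERNAL,cv2.CHAIN_APPROX_NONE)[0]:
    if cv2.contourArea(k)<300: continue
    P=np.array([back(W,p,4)[:2] for p in k[:,0].astype(float)],np.float32); print(cv2.minEnclosingCircle(P))
go(491.8,-300.8,90,135)
print(proj(W,(491.8,-300.8,64)))
E
```

```text
((418.0291442871094, -288.0321960449219), 35.219398498535156)
p [ 492.3 -301.2  305.3] yaw 135.0 grip 54.0 -> dxyz cm [ 8.000e-02 -1.000e-02  2.153e+01] turn -0.0
[279.2010374  183.11207127]
```

View pics/w41.png

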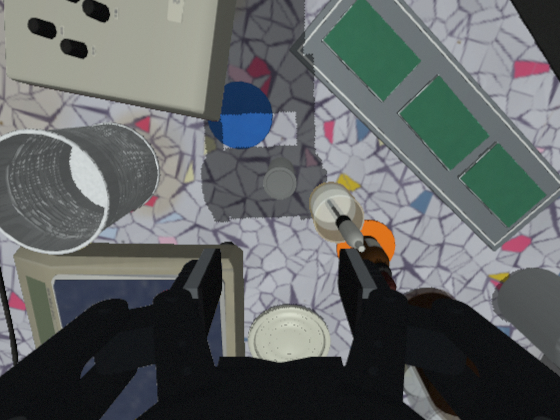

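View pics/w41c.png

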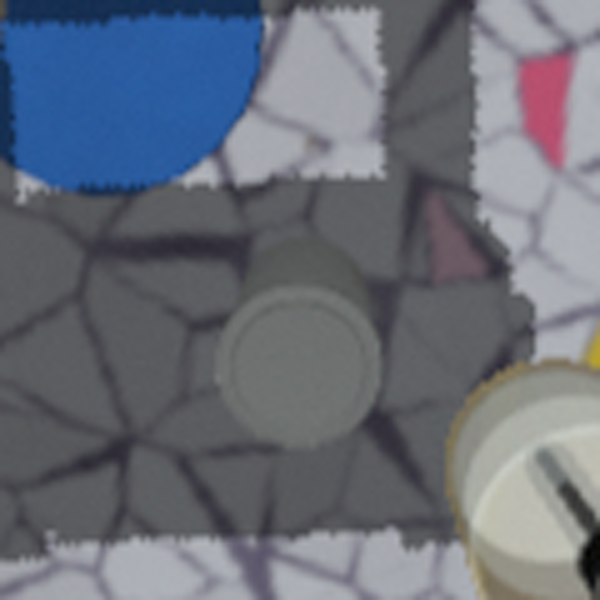

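{"fn": "apply_moves", "kwargs": {
  "targets": [
    [0.05,0,3,0],
    [0,0,4,0],
    [0,0,4,0],
    [0,0,4,0],
    [0,0,3,0],
    [0,0,2,0],
    [0,0,0,0],
    [0,0,0,0]
  ]
}}

```text
time_s: 80.7
eef_pos: [492.1, -301.3, 106.0]
ee_rot: [0.001, 0.383, 0.924, -0.0]
force: [0.6, -0.1, 0.3]
grip_width: 0.63
```

{"fn": "apply_moves", "kwargs": {
  "targets": [
    [0,0,0.6,0],
    [0,0,0.5,0],
    [0,0,0,0],
    [0,0,0,0]
  ]
}}

```text
time_s: 81.1
eef_pos: [491.5, -300.9, 94.1]
ee_rot: [0.0, 0.383, 0.924, -0.0]
force: [0.3, 0.0, 1.0]
grip_width: 0.63
```

{"fn": "apply_moves", "kwargs": {
  "targets": [
    [0,0,0,0],
    [0,0,0,0],
    [0,0,0,0],
    [0,0,0,0],
    [0,0,0,0],
    [0,0,0,0],
    [0,0,0,0],
    [0,0,0,0]
  ],
  "grip": 2.7
}}

```text
time_s: 81.9
eef_pos: [491.6, -301.0, 94.2]
ee_rot: [0.0, 0.383, 0.924, -0.0]
force: [-0.2, -0.1, 5.1]
grip_width: 0.333
```

{"fn": "apply_moves", "kwargs": {
  "targets": [
    [0,0,-0.5,0],
    [0,0,-1.5,0],
    [0,0,-3,0],
    [0,0,-4,0],
    [0,0,-4,0],
    [0,0,-4,0],
    [0,0,0,0],
    [0,0,0,0]
  ]
}}

```text
time_s: 82.7
eef_pos: [491.4, -300.8, 264.1]
ee_rot: [0.0, 0.383, 0.924, -0.0]
force: [0.6, -0.1, -0.2]
grip_width: 0.333
```

{"fn": "apply_moves", "kwargs": {
  "targets": [
    [0,0,0,8.5],
    [0,0,0,8.5],
    [0,0,0,8.5],
    [0,0,0,8.5],
    [0,0,0,8.5],
    [0,0,0,8.5],
    [0,0,0,8.5],
    [0,0,0,8.5]
  ]
}}

```text
time_s: 83.5
eef_pos: [491.1, -300.6, 261.9]
ee_rot: [-0.002, 0.836, 0.549, -0.0]
force: [-0.9, -0.0, -0.4]
grip_width: 0.334
```

{"fn": "apply_moves", "kwargs": {
  "targets": [
    [0,0,0,8.5],
    [0,0,0,8.5],
    [0,0,0,8.5],
    [0,0,0,8.5],
    [0,0,0,4],
    [0,0,0,0],
    [0,0,0,0]
  ]
}}

```text
time_s: 84.2
eef_pos: [491.3, -300.7, 262.8]
ee_rot: [-0.001, 0.968, 0.252, -0.001]
force: [0.3, -0.2, -1.2]
grip_width: 0.335
```

```bash
python3 - <<'E'
from h import *
W=cam("wrist","w42")
go(418.2,-287.6,263,29)
E
```

```text
p [ 491.3 -300.7  263. ] yaw 29.1 grip 28.5 -> dxyz cm [-5.75 -4.71  0.01] turn 0.1
```

View pics/w42.png

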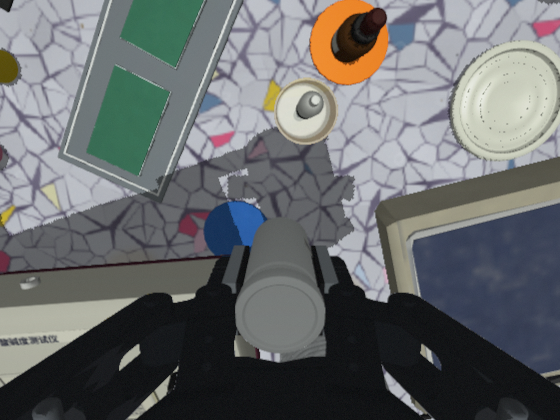

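{"fn": "apply_moves", "kwargs": {
  "targets": [
    [-1,-0.8,0,0],
    [-2,-1.65,0,0],
    [-1.75,-1.45,0,0],
    [-1,-0.81,0,0],
    [0,0,0,0],
    [0,0,2,0],
    [0,0,3,0],
    [0,0,3,0]
  ]
}}

```text
time_s: 85.05
eef_pos: [419.0, -287.7, 183.0]
ee_rot: [0.001, 0.968, 0.251, 0.0]
force: [0.8, -0.6, -0.2]
grip_width: 0.333
```

{"fn": "apply_moves", "kwargs": {
  "targets": [
    [0,0,3,0],
    [0,0,2,0],
    [0,0,1,0],
    [0,0,0,0],
    [0,0,0,0],
    [0,0,0,0]
  ]
}}

```text
time_s: 85.65
eef_pos: [418.8, -288.0, 125.0]
ee_rot: [0.001, 0.968, 0.251, 0.0]
force: [1.4, -0.5, 0.4]
grip_width: 0.329
```

```bash
python3 - <<'E'
from h import *
go(418.2,-287.6,98.3,29)
W=cam("wrist","w43")
S=cam("side"); crop(S,"s43",250,120,410,260,4)
E
```

```text
p [ 418.8 -288.   125. ] yaw 29.0 grip 28.1 -> dxyz cm [-0.04 -0.07  2.67] turn 0.0
```

View pics/w43.png

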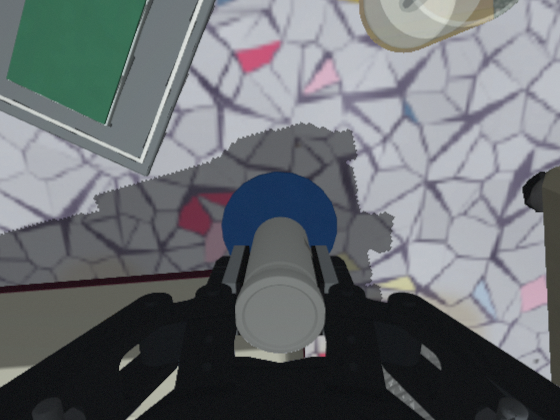

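View pics/s43.png

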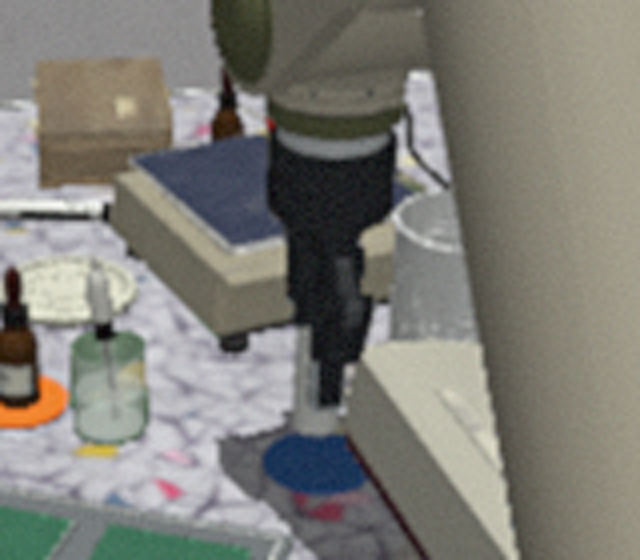

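{"fn": "apply_moves", "kwargs": {
  "targets": [
    [0,-0.04,1.2,0],
    [0,0,0.8,0],
    [0,0,0.5,0],
    [0,0,0,0],
    [0,0,0,0],
    [0,0,0,0]
  ]
}}

```text
time_s: 86.35
eef_pos: [418.1, -287.2, 98.7]
ee_rot: [-0.0, 0.968, 0.251, -0.0]
force: [0.0, 0.5, -0.1]
grip_width: 0.335
```

{"fn": "apply_moves", "kwargs": {
  "targets": [
    [0,0,0.05,0],
    [0,0,0,0],
    [0,0,0,0]
  ]
}}

```text
time_s: 86.65
eef_pos: [418.2, -287.2, 98.4]
ee_rot: [0.0, 0.968, 0.25, 0.0]
force: [0.3, -0.6, -0.5]
grip_width: 0.334
```

{"fn": "apply_moves", "kwargs": {
  "targets": [
    [0,0,0,0],
    [0,0,0,0],
    [0,0,0,0],
    [0,0,0,0],
    [0,0,0,0],
    [0,0,-0.5,0],
    [0,0,-2,0],
    [0,0,-3,0]
  ],
  "grip": 5.4
}}

```text
time_s: 87.45
eef_pos: [417.7, -286.8, 153.3]
ee_rot: [-0.001, 0.968, 0.25, -0.001]
force: [-0.0, 0.8, 0.1]
grip_width: 0.629
```

{"fn": "apply_moves", "kwargs": {
  "targets": [
    [0,0,-4,0],
    [0,0,-4,0],
    [0,0,-4,0],
    [0,0,-4,0],
    [0,0,-2,0],
    [0,0,0,0],
    [0,0,0,0]
  ]
}}

```text
time_s: 88.15
eef_pos: [418.0, -287.0, 333.0]
ee_rot: [-0.0, 0.968, 0.25, -0.0]
force: [-0.8, -0.1, -0.6]
grip_width: 0.63
```

```bash
python3 - <<'E'
from h import *
W=cam("wrist","w44"); S=cam("side","s44"); T=cam("top","t44")
print(green(W,10)); print(green(T,10,20))
print("pred vial top",proj(W,(418.2,-287.6,68)),"drop top",proj(W,(632.3,-292.5,104)))
crop(W,"w44c",200,20,420,240,3)
crop(T,"t44c",230,130,350,270,5)
E
```

```text
[(array([190.,  65.]), array([ 469.5, -145.1]), 3.2, array([87.5, 53. ]))]
[(array([276., 231.]), array([ 467.5, -145.2]), 3.2, array([85.4, 49.8])), (array([273., 197.]), array([ 577.3, -138.9]), -0.6, array([47.7, 83.7])), (array([271., 165.]), array([ 680.6, -133.3]), 2.5, array([85.6, 50.9]))]
pred vial top [280.50439822 178.79576527] drop top [420.78985947 -46.10168631]
```

View pics/w44.png

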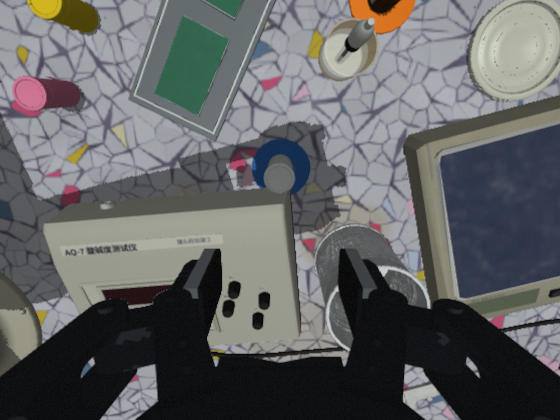

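View pics/s44.png

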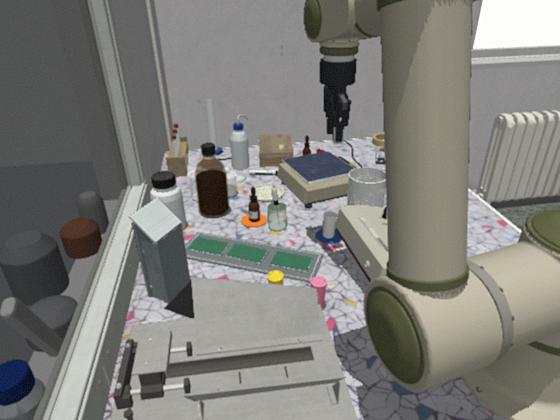

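View pics/t44c.png

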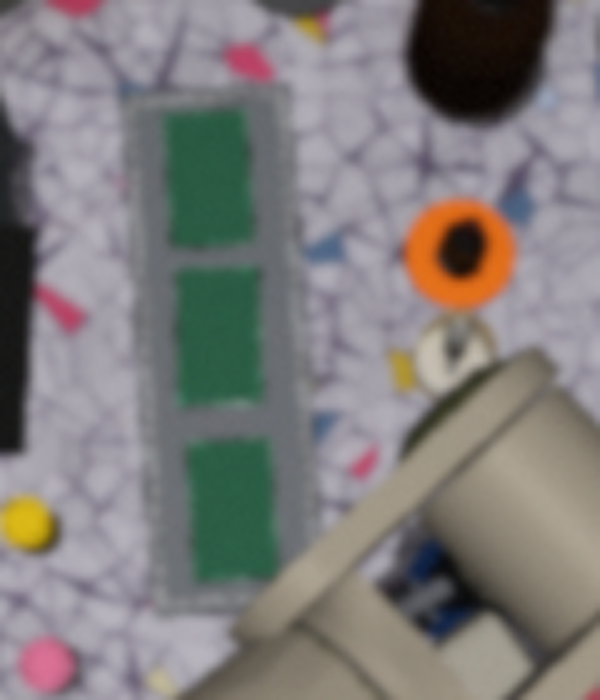

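```bash
python3 - <<'E'
from h import *
print(ctrl.finish_job(), readout.sense()["time_s"])
E
```

```text
the job is handed in; nothing more can be done
the job is handed in; nothing more can be done
```

I turned all three panels over on the ramp and laid them back green side up on the mat. I then swapped the dropper bottle and the vial, and handed the job in at about 88 s.

- **Panels:** They lie flat and apart, at about (469, -145), (580, -138) and (682, -133) mm. During the work something knocked the nearest panel until it touched the middle one, so I picked it up and set it back in its own place.
- **Bottle and vial:** In the pictures the amber dropper bottle stands upright on the orange coaster and the white vial on the blue one. I let each go within about 1 mm of its coaster's measured centre. The last picture shows the vial's top about 2 pixels from where it should be. The bottle's centring I only judged by eye after release.
- **Bystanders:** I did not deliberately move the dish, can, lids or electrode, and they look unmoved in the pictures.
- **Disagreements:** The top and wrist cameras differed by up to about 3 mm on panel positions, roughly the stated calibration error. I know of no failed checks.

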